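# Put the polishing bar away in the stayed kit box

## Robot

A 6-joint arm with a two-finger parallel gripper is mounted at the origin on a cart in front of the work surface, level with it; the furniture and walls round the work are solid. World frame = base frame: x ahead of the robot, y to its left, z up, the work surface at z = 0. Lengths are in m, angles in rad, forces in N, time in s.
With the tool pointing down it reaches from about 0.275 to 0.825 m from the base axis. Payload 5.2 kg.
Tool frame: the origin (TCP) lies midway between the tips of the shut fingers; the grasp point (between the pads) lies 19 mm behind it; z points along the fingers, y is the line along which they close (so a half turn about z gives the same grasp; the last joint's range is limited). The gripper opens to 93 mm and grips with 3 to 60 N. Pads are 15 mm wide; open, the fingers measure 128 mm over their backs; the gripper's body (75 mm by 188 mm) begins 65 mm behind the grasp point.
Start: joints at [-1.457, 0.259, 1.535, -0, 1.348, -0.203], TCP at [0.171, -0.523, 0.219] pointing down, gripper open.
Joint ranges: [-3.14, 3.14], [-0.91, 2.08], [0.19, 2.58], [-1.22, 4.36], [0.22, 2.71], [-3.12, 3.12]. Speed limits (rad/s): [2.57, 2.57, 3.14, 3.14, 3.14, 3.14].

## Interface

Orientations are given as a unit quaternion [x, y, z, w].
In Python, from plant import robot gives the robot as it stands.
- The arm moves only by the tool carry_out, never from a script. Its argument "series" is a list of rows, each an object with "twist": the turn, a rotation vector about the tool's x, y, z in units of 45 degrees (1.0 is 45 degrees), a list of three; "xyz": the shift along the tool's x, y, z in units of 30 cm (1.0 is 30 cm), a list of three; "hand": the opening, from -1 (shut) to 1 (fully open). A call has 1 to 10 rows; each row shifts and turns the commanded pose from where the row before left it, along the tool's axes as they then stand; what a row does not reach is not made up. A row lasts 1/10 s, in which the tool goes at most 50 mm and 8.59 degrees, less where a joint would pass 70% of its speed; a pose out of reach is approached as far as the arm can. A call with a number of a shift or a turn outside -1 to 1 is refused whole. A call with a gripper value outside its range is refused whole. The fingers move at their own pace and stop on an object; "grip_force" is the grip in N (left out, the last holds). Time passes only in rows, so rows that do not move let the fingers close. It gives the time, the measured TCP pose, the force, the opening and the grip force at its end, in the units of the state.
- robot.get_obs(): the state, without advancing time (a new reading comes with each control period).
- robot.snapshot(name): name is "scene" or "top"; returns (picture, depth): 384x512x3 uint8, red, green, blue; 384x512 float32, m along the optical axis (not along the pixel's ray), 0 where there is no reading.
- robot.camera_params(name): a dict with "fx", "fy", "cx", "cy" (pixels), "rvec" (rotation vector, rad) and "tvec" (3), from world to camera coordinates, as OpenCV has them. Camera axes: x right, y down, z forward; pixel columns grow to the right and rows downward; lengths in m; the calibration is good to about 2 mm. A picture is of the moment at which its call begins. camera_params takes no time and is no camera call.
- robot.hand_in(): hands the job in; it is judged then, once.
The state is a dict: "time_s": time; "qpos": joint angles; "qvel": joint speeds; "joint_torque": joint torques, N m; "eef_pos": TCP position; "tcp_rot": TCP orientation; "contact_force": force on the tool from outside, world axes, zero at the start; "moment": the same for the moment, N m; "width": finger opening in m; "finger_force": force on a finger pad.
Only numpy, scipy, OpenCV 4.12 (cv2) and the standard library are available. Lean on these libraries where they do the work, as an engineer would, in place of code of your own. Each camera call takes 0.05 s, during which the arm holds its last target. There are 200 camera calls.

## Task

Put the polishing bar away in the wooden kit box: raise the lid until its folding stay locks and holds it up by itself, lay the bar flat in the wide empty compartment, then push the stay's knee back through the straight, which lifts the lid slightly, so that it folds and the lid goes down until it is fully shut. Never force the lid down against the locked stay, and leave the eraser and the wheel brush where they lie.

Things in the scene. Friction and masses are not known exactly. Their poses are not given: they have to be found in the camera images.
- kit_box: Fixed dark wooden box, 170 mm deep (x), 200 wide (y), 65 high without its lid, on 5 mm feet; walls 8 mm. Origin: centre of the underside, 5 mm above the table; x points away from its front, y to its left, z up. A divider 26 mm high at y = -28 mm parts the narrow right compartment (two files, a brass rod) from the wide left one (empty). A steel folding stay sits outside the left wall.
- bay (a point): Centre of the felt floor of the wide empty compartment, 14.5 mm above the table; axes as kit_box. The compartment is 118 mm across (y) and 154 mm front to back (x).
- lid_hinge (a point): Middle of the lid's hinge axis, on the top of the far wall at box x = +85, y = 0, z = 65 mm; the axis runs along the box's y.
- lid (a joint): Lid angle, rad: 0 shut, grows as it swings up and back; 1.34 at most (stay straight), about 1.29 resting on the locked stay. The lid weighs about 0.5 kg and has a soft-close damper (0.6 N m s/rad): let go while unlocked it sinks shut by itself in 2 to 4 s.
- lid_edge (a point): Middle of the lower edge of the lid's front rim, 192 mm from the hinge axis. The lid is 14 mm thick; its 10 mm thick front rim overhangs the box front by 22 mm, so that fingertips can hook under it and lift.
- stay_knee (a joint): Knee angle of the stay, rad: 0 folded (lid shut), 2.54 links in line (lid highest), 2.99 over centre on its stop = locked. A light spring (0.03 N m) pulls it towards locked: raise the lid to within 0.05 rad of its highest and the knee snaps through. Locked, it bows to the box's front and the lid cannot sink until the knee is pushed back through the straight.
- stay_pivot (a point): Lower pivot of the stay on the left wall. Two flat steel links, each 69 mm between pivots, run along the wall from here to the knee and on to the lid's left side, 85 mm from the hinge. The knee moves on an arc of 69 mm radius about this pivot.
- stay_stud (a point): Middle of the knee's thumb stud: a steel pin 13 mm thick, 17 mm long, sticking out to the box's left, its middle 29 mm outside the wall. To fold the locked stay push it with a few newtons away from the box's front and down (30 degrees below level), about 40 mm in all, until stay_knee is under 1.75 (the lid first rises slightly; left sooner, it locks again), then keep clear of the sinking lid.
- polish_bar: Plain rectangular bar of polishing compound, 28 x 78 x 24 mm (x, y, z), about 0.11 kg, lying flat on the table in front of the box. Origin: centre of the underside; its long side is y.
- eraser: Small white eraser, 19 x 42 x 12 mm; origin under its centre. Leave it.
- wheel_brush: Small brass wheel brush on a thin shank, 20 x 48 x 20 mm, lying; origin under its centre. Leave it.

How it is judged:
By the outcome, as a careful person would: the job done as asked, in the order asked, and still so for the second after the job is handed in, with the robot touching nothing.
It also fails if it takes over 61 s, if anything falls off the work surface, if the arm or the gripper's body presses on something with over 40 N, if the wrist force passes 120 N, or if a joint passes its speed limit or range.

## Working session

There is one attempt and no reset: what is moved stays moved. The work goes in short steps, Python scripts to look and compute and a tool call to move; the robot and the scene stay as the last step left them, time stands still between calls to the robot, and variables do not carry over. Pictures are saved under pics/ and viewed, at most 10 in all, crops included, and the job is handed in when it is done.

Besides the shell and the picture viewer there is one more tool, called after "Call:" in YAML: its name, and indented under it one key for each argument. carry_out: Moves the arm, as the interface text tells. Its arguments: {"type":"object","properties":{"series":{"type":"array","items":{"type":"object","properties":{"twist":{"type":"array","items":{"type":"number","minimum":-1,"maximum":1}},"xyz":{"type":"array","items":{"type":"number","minimum":-1,"maximum":1}},"hand":{"type":"number"}}}},"grip_force":{"type":"number"}},"required":["series"]}

```bash
mkdir -p pics; ls; cat > h.py <<'E'
import numpy as np, cv2
from scipy.spatial.transform import Rotation as R
from plant import robot
def shot(n,f):
    p,d=robot.snapshot(n); cv2.imwrite('pics/'+f+'.png',p[:,:,::-1]); np.save('pics/'+f+'.npy',d); return p,d
def cloud(n,d):
    c=robot.camera_params(n); v,u=np.mgrid[:384,:512]
    P=np.stack([(u-c['cx'])/c['fx']*d,(v-c['cy'])/c['fy']*d,d],-1)
    M=R.from_rotvec(np.ravel(c['rvec'])).as_matrix()
    return (P-np.ravel(c['tvec']))@M
def st():
    o=robot.get_obs(); print({k:np.round(o[k],3).tolist() for k in ('time_s','qpos','eef_pos','tcp_rot','contact_force','width')})
E
python3 - <<'E'
from h import *
st()
for n in('scene','top'):
    shot(n,n+'0'); print(n,robot.camera_params(n))
E
```

```text
pics
{'time_s': 0.0, 'qpos': [-1.457, 0.259, 1.536, -0.0, 1.348, -0.203], 'eef_pos': [0.171, -0.522, 0.218], 'tcp_rot': [0.987, 0.158, 0.0, -0.001], 'contact_force': [0.394, 0.291, -0.766], 'width': 0.093}
scene {'fx': 460.23239932947894, 'fy': 460.23239932947894, 'cx': 252.5071021198324, 'cy': 192.04723010795783, 'rvec': array([ 0.64010621, -2.48637431,  1.31591369]), 'tvec': array([0.55972627, 0.17645712, 0.73106278])}
top {'fx': 445.44856437538135, 'fy': 445.44856437538135, 'cx': 254.3217727283388, 'cy': 191.93717813985646, 'rvec': array([ 2.13156053, -2.13018879,  0.13258568]), 'tvec': array([0.09534773, 0.59259961, 1.04557043])}
```

View pics/scene0.png

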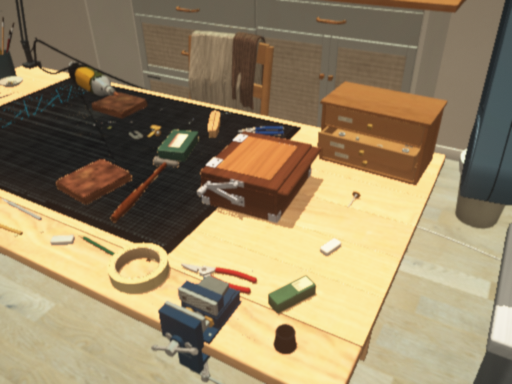

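View pics/top0.png

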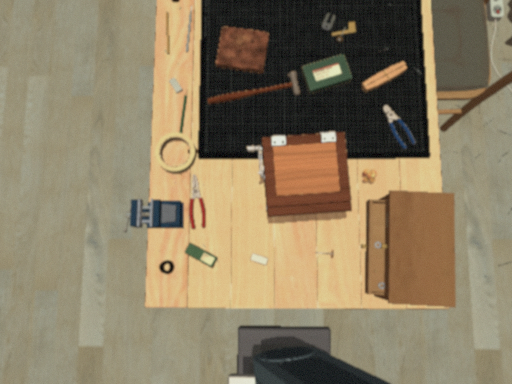

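The scene view shows the shut box at about (260,175), its stay on the left at (222,190), and the green bar at (292,293). In the top view the box is at (305,175) with its front at row ~212, the stay stud at (252,149), the bar at (201,255), the eraser at (259,259) and the brush at (327,253). A vice stands at (160,213) and a drawer cabinet on the right.

```bash
python3 - <<'E'
from h import *
for n,pts in (('top',[(201,255),(259,259),(327,253),(252,149),(262,165),(277,140),(330,136),(268,214),(350,210),(345,133),(263,140),(305,175),(420,250),(375,250),(160,213),(305,230)]),('scene',[(292,293),(330,246),(206,192),(235,200),(260,165),(235,200)])):
    d=np.load(f'pics/{n}0.npy'); W=cloud(n,d)
    for u,v in pts: print(n,u,v,np.round(W[v,u],3))
# bar and eraser and lid by cloud
for n in('top','scene'):
    d=np.load(f'pics/{n}0.npy'); W=cloud(n,d); im=cv2.imread(f'pics/{n}0.png').astype(int)
    b,g,r=im[...,0],im[...,1],im[...,2]
    u0,v0=((201,255) if n=='top' else (292,293)); c=W[v0,u0]
    m=(d>0)&(W[...,2]>0.018)&(np.linalg.norm(W[...,:2]-c[:2],axis=-1)<.07)&(W[...,2]<.06)
    P=W[m]; rect=cv2.minAreaRect((P[:,:2]*1000).astype(np.float32)); print(n,'bar',rect,np.median(P[:,2]),m.sum())
    c=W[175,305] if n=='top' else W[165,260]
    m=(d>0)&(W[...,2]>0.072)&(np.linalg.norm(W[...,:2]-c[:2],axis=-1)<.16)&(W[...,2]<.12)
    P=W[m]; rect=cv2.minAreaRect((P[:,:2]*1000).astype(np.float32)); print(n,'lid',rect,cv2.boxPoints(rect).round(),np.percentile(P[:,2],[5,50,95,100]),m.sum())
im=cv2.imread('pics/top0.png'); a=cv2.resize(im[120:235,220:370],None,fx=5,fy=5,interpolation=2)[:590]; cv2.imwrite('pics/c1.png',a)
E
```

```text
top 201 255 [0.439 0.227 0.022]
top 259 259 [0.43  0.085 0.017]
top 327 253 [ 0.445 -0.085 -0.001]
top 252 149 [0.697 0.101 0.06 ]
top 262 165 [0.66  0.077 0.046]
top 277 140 [0.713 0.041 0.084]
top 330 136 [ 0.722 -0.086  0.086]
top 268 214 [0.534 0.062 0.083]
top 350 210 [ 0.545 -0.131  0.075]
top 345 133 [ 0.753 -0.137  0.003]
top 263 140 [0.713 0.074 0.083]
top 305 175 [ 0.627 -0.025  0.084]
top 420 250 [ 0.45  -0.262  0.156]
top 375 250 [ 0.452 -0.19   0.057]
top 160 213 [0.54  0.326 0.049]
top 305 230 [ 0.503 -0.031 -0.   ]
scene 292 293 [0.436 0.239 0.026]
scene 330 246 [0.43  0.09  0.013]
scene 206 192 [0.709 0.077 0.036]
scene 235 200 [0.637 0.079 0.041]
scene 260 165 [0.621 0.005 0.087]
scene 235 200 [0.637 0.079 0.041]
top bar ((441.5530700683594, 228.89039611816406), (77.72293853759766, 28.167314529418945), 62.07722854614258) 0.023020955988834857 357
top lid ((636.1337280273438, -41.268951416015625), (196.35826110839844, 253.94920349121094), 4.138763427734375) [[ 529.   78.]
 [ 547. -175.]
 [ 743. -161.]
 [ 725.   92.]] [0.07802245 0.08319064 0.08663177 0.09078066] 6715
scene bar ((438.9548645019531, 250.09083557128906), (59.611358642578125, 115.00838470458984), 1.8564505577087402) 0.024542703119898802 765
scene lid ((630.4444580078125, -20.816665649414062), (192.47274780273438, 217.06727600097656), 3.6209185123443604) [[ 528.   81.]
 [ 541. -135.]
 [ 733. -123.]
 [ 720.   94.]] [0.07767702 0.08489897 0.08683276 0.08876717] 4910
```

View pics/c1.png

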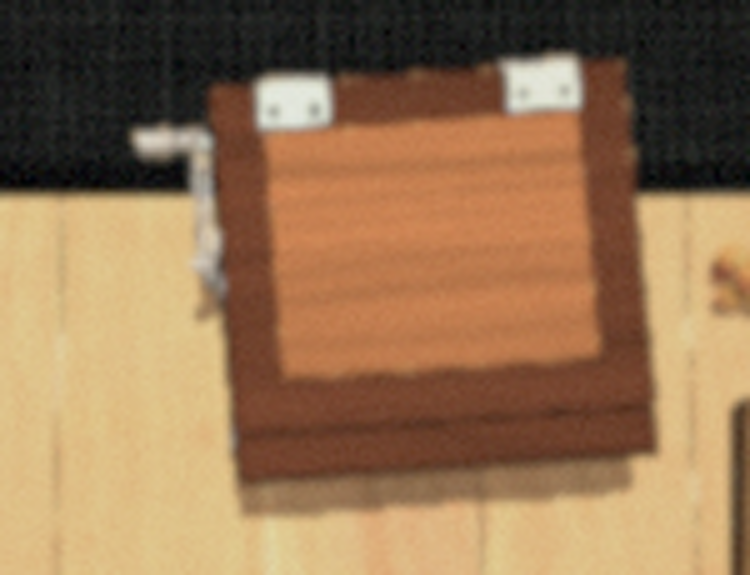

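The crop shows the shut lid with corners at about (268,216), (351,211), (345,132) and (262,137) in the full picture. The stay's stud is at about (249,148). I'll compute the box pose while making the first free move.

```bash
cat >> h.py <<'E'
def onplane(n,u,v,z):
    c=robot.camera_params(n); M=R.from_rotvec(np.ravel(c['rvec'])).as_matrix(); t=np.ravel(c['tvec'])
    o=-M.T@t; r=M.T@np.array([(u-c['cx'])/c['fx'],(v-c['cy'])/c['fy'],1]); return o+r*(z-o[2])/r[2]
E
python3 - <<'E'
from h import *
for u,v in [(268,216),(351,210.6),(345.4,132),(262,137)]: print(onplane('top',u,v,.084).round(4))
d=np.load('pics/top0.npy'); W=cloud('top',d)
m=((d>0)&(W[...,2]>.07)&(W[...,2]<.1)&(W[...,0]>.5)&(W[...,0]<.76)&(W[...,1]>-.15)&(W[...,1]<.12)).astype(np.uint8)
m=cv2.morphologyEx(m,cv2.MORPH_OPEN,np.ones((15,15))); P=W[m>0]; r=cv2.minAreaRect((P[:,:2]*1000).astype(np.float32)); print(r,cv2.boxPoints(r).round(1))
for v in range(144,154): print(v,[tuple((W[v,u]*1000).round().astype(int)) for u in range(245,262,3)])
E
```

```text
[0.5297 0.0625 0.084 ]
[ 0.5424 -0.1313  0.084 ]
[ 0.732  -0.1236  0.084 ]
[0.7206 0.0766 0.084 ]
((634.6818237304688, -28.432907104492188), (195.30844116210938, 199.9180450439453), 4.0070881843566895) [[ 530.3   64.5]
 [ 544.3 -135. ]
 [ 739.1 -121.3]
 [ 725.1   78.1]]
144 [(np.int64(725), np.int64(121), np.int64(3)), (np.int64(725), np.int64(114), np.int64(2)), (np.int64(726), np.int64(106), np.int64(-1)), (np.int64(725), np.int64(98), np.int64(3)), (np.int64(726), np.int64(90), np.int64(-1)), (np.int64(725), np.int64(83), np.int64(1))]
145 [(np.int64(721), np.int64(121), np.int64(6)), (np.int64(722), np.int64(114), np.int64(2)), (np.int64(722), np.int64(106), np.int64(4)), (np.int64(722), np.int64(98), np.int64(4)), (np.int64(721), np.int64(90), np.int64(6)), (np.int64(707), np.int64(82), np.int64(60))]
146 [(np.int64(719), np.int64(121), np.int64(4)), (np.int64(705), np.int64(111), np.int64(60)), (np.int64(705), np.int64(104), np.int64(60)), (np.int64(705), np.int64(96), np.int64(60)), (np.int64(704), np.int64(89), np.int64(61)), (np.int64(704), np.int64(82), np.int64(60))]
147 [
[... 1218 characters left out ...]
4(106), np.int64(4)), (np.int64(706), np.int64(98), np.int64(2)), (np.int64(706), np.int64(90), np.int64(4)), (np.int64(693), np.int64(82), np.int64(58))]
152 [(np.int64(704), np.int64(121), np.int64(1)), (np.int64(704), np.int64(114), np.int64(2)), (np.int64(704), np.int64(106), np.int64(2)), (np.int64(704), np.int64(98), np.int64(-1)), (np.int64(704), np.int64(90), np.int64(2)), (np.int64(691), np.int64(82), np.int64(55))]
153 [(np.int64(701), np.int64(121), np.int64(1)), (np.int64(700), np.int64(113), np.int64(6)), (np.int64(701), np.int64(106), np.int64(0)), (np.int64(701), np.int64(98), np.int64(2)), (np.int64(701), np.int64(90), np.int64(1)), (np.int64(701), np.int64(83), np.int64(1))]
```

Call:
carry_out:
  series:
    - {"xyz": [0.085, -0.105, -0.01], "hand": -1}
    - {"xyz": [0.085, -0.105, -0.01], "hand": -1}
    - {"xyz": [0.085, -0.105, -0.01], "hand": -1}
    - {"xyz": [0.085, -0.105, -0.01], "hand": -1}
    - {"xyz": [0.085, -0.105, -0.01], "hand": -1}
    - {"xyz": [0.085, -0.105, -0.01], "hand": -1}
    - {"xyz": [0.085, -0.105, -0.01], "hand": -1}
    - {"xyz": [0.085, -0.105, -0.01], "hand": -1}
    - {"xyz": [0.085, -0.105, -0.01], "hand": -1}
    - {"xyz": [0.085, -0.105, -0.01], "hand": -1}

```text
validation failed for argument at $.se...
```

```bash
python3 -c "
from h import *
st()"
```

```text
{'time_s': 0.1, 'qpos': [-1.457, 0.259, 1.536, -0.0, 1.348, -0.203], 'eef_pos': [0.171, -0.522, 0.218], 'tcp_rot': [0.987, 0.158, 0.0, -0.001], 'contact_force': [0.232, -0.325, 0.536], 'width': 0.093}
```

Call:
carry_out:
  series:
    - {"xyz": [0.085, -0.105, -0.01], "twist": [0, 0, 0], "hand": -1}
    - {"xyz": [0.085, -0.105, -0.01], "twist": [0, 0, 0], "hand": -1}
    - {"xyz": [0.085, -0.105, -0.01], "twist": [0, 0, 0], "hand": -1}
    - {"xyz": [0.085, -0.105, -0.01], "twist": [0, 0, 0], "hand": -1}
    - {"xyz": [0.085, -0.105, -0.01], "twist": [0, 0, 0], "hand": -1}
    - {"xyz": [0.085, -0.105, -0.01], "twist": [0, 0, 0], "hand": -1}
    - {"xyz": [0.085, -0.105, -0.01], "twist": [0, 0, 0], "hand": -1}
    - {"xyz": [0.085, -0.105, -0.01], "twist": [0, 0, 0], "hand": -1}
    - {"xyz": [0.085, -0.105, -0.01], "twist": [0, 0, 0], "hand": -1}
    - {"xyz": [0.085, -0.105, -0.01], "twist": [0, 0, 0], "hand": -1}
  grip_force: 20

```text
time_s: 1.1
eef_pos: [0.3156, -0.1422, 0.2486]
tcp_rot: [0.988, 0.157, 0.0, -0.0]
contact_force: [1.0, 0.5, -0.2]
width: 0.0172
finger_force: 0.0
```

```bash
python3 -c "
from h import *
st()"
```

```text
{'time_s': 1.1, 'qpos': [-0.749, -0.152, 1.9, 0.0, 1.393, 0.505], 'eef_pos': [0.316, -0.142, 0.249], 'tcp_rot': [0.988, 0.157, 0.0, -0.0], 'contact_force': [0.983, 0.463, -0.215], 'width': 0.017}
```

```bash
cat > kin.py <<'E'
import numpy as np
from scipy.spatial.transform import Rotation as R
from scipy.optimize import least_squares
L1,L2,HT,D=.525,.4136,-.197,.111
T=.23; S4=1
lo=np.array([-3.14,-.91,.19,-1.22,.22,-3.12]); hi=np.array([3.14,2.08,2.58,4.36,2.71,3.12])
def fk(q,T=None):
    T=globals()['T'] if T is None else T
    a,b=q[1],q[1]+q[2]
    rot=R.from_euler('ZYZYZ',[q[0],b,S4*q[3],q[4],q[5]+np.pi/2])
    w=R.from_euler('z',q[0]).apply([L1*np.sin(a)+L2*np.sin(b),D,HT+T+L1*np.cos(a)+L2*np.cos(b)])
    return w+rot.as_matrix()[:,2]*T,rot
def ik(p,rot,q0,n=1):
    best=None
    for i in range(n):
        s=q0 if i==0 else np.random.uniform(lo,hi)
        f=lambda q:np.r_[(fk(q)[0]-p)*5,(fk(q)[1]*rot.inv()).as_rotvec()]
        r=least_squares(f,np.clip(s,lo+1e-3,hi-1e-3),bounds=(lo,hi))
        if r.cost<1e-6 and (best is None or np.abs(r.x-q0).sum()<np.abs(best-q0).sum()): best=r.x
    return best
YB=np.deg2rad(4.0); BO=np.array([.6437,-.0278,.005])
RB=R.from_euler('z',YB)
def box(p): return BO+RB.apply(np.array(p)/1000)
def rotm(x,z): # box-frame tool x and z directions
    x,z=map(np.array,(x,z)); return RB*R.from_matrix(np.c_[x,np.cross(z,x),z].astype(float))
E
cat > t.py <<'E'
from kin import *
q=np.array([-.749,-.152,1.9,0,1.393,.505]); print(fk(q)[0],fk(q)[1].as_quat())
np.random.seed(0)
for nm,x,z in(('A',[0,0,1],[0,-1,0]),('B',[0,0,-1],[0,-1,0]),('front',[0,0,1],[1,0,0]),('front-15',[.26,0,.966],[.966,0,-.26])):
    p=box([-95,50,50]) if nm<'C' else box([-95,0,50])
    for pp in (p,box([45,50,250]) if nm<'C' else box([45,0,250])):
        s=ik(pp,rotm(x,z),q,25); print(nm,pp.round(3),None if s is None else s.round(2))
E
python3 t.py
```

```text
Traceback (most recent call last):
  File "t.py", line 2, in <module>
    q=np.array([-.749,-.152,1.9,0,1.393,.505]); print(fk(q)[0],fk(q)[1].as_quat())
                                                      ~~^^^
  File "kin.py", line 10, in fk
    rot=R.from_euler('ZYZYZ',[q[0],b,S4*q[3],q[4],q[5]+np.pi/2])
  File "scipy/spatial/transform/_rotation.pyx", line 1413, in scipy.spatial.transform._rotation.Rotation.from_euler
ValueError: Expected axis specification to be a non-empty string of upto 3 characters, got ZYZYZ
```

```bash
sed -i "s/rot=R.from_euler('ZYZYZ',.*/rot=R.from_euler('ZYZ',[q[0],b,S4*q[3]])*R.from_euler('YZ',[q[4],q[5]+np.pi\/2])/" kin.py; sed -i "s/nm<'C'/nm in 'AB'/g" t.py; python3 t.py
```

```text
[ 0.31562701 -0.1418853   0.24903844] [9.87481175e-01 1.57736619e-01 1.82477394e-04 2.33477124e-04]
A [0.545 0.015 0.055] None
A [0.685 0.025 0.255] None
B [0.545 0.015 0.055] None
B [0.685 0.025 0.255] None
front [ 0.549 -0.034  0.055] [-0.51  0.59  2.52  2.56  1.55 -1.56]
front [ 0.689 -0.025  0.255] [-0.33  0.28  2.04  2.59  0.83 -1.18]
front-15 [ 0.549 -0.034  0.055] [-0.49  0.41  2.48  2.52  1.1  -1.42]
front-15 [ 0.689 -0.025  0.255] [-0.32  0.22  1.95  2.22  0.49 -0.82]
```

```bash
cat > t2.py <<'E'
from kin import *
import kin
np.random.seed(1)
q=np.array([-.749,-.152,1.9,0,1.393,.505])
for T in(.15,.2,.25,.3):
  kin.T=T
  for deg in (0,15,25):
    c,s=np.cos(np.deg2rad(deg)),np.sin(np.deg2rad(deg)); r=rotm([s,0,c],[c,0,-s])
    for p in([-145,0,45],[-92,0,45],[-145,0,200]):
      a=ik(box(p),r,np.array([-.4,.3,2.3,2.5,1.1,-1.4]),6); print(T,deg,p,None if a is None else a.round(2))
E
python3 t2.py
```

```text
0.15 0 [-145, 0, 45] [-0.46  0.38  2.42  2.59  1.28 -1.39]
0.15 0 [-92, 0, 45] [-0.39  0.44  2.29  2.65  1.2  -1.38]
0.15 0 [-145, 0, 200] [-0.46  0.05  2.24  2.42  0.86 -1.05]
0.15 15 [-145, 0, 45] [-0.45  0.29  2.37  2.49  0.91 -1.28]
0.15 15 [-92, 0, 45] [-0.38  0.36  2.25  2.54  0.84 -1.27]
0.15 15 [-145, 0, 200] [-0.45 -0.    2.17  2.07  0.58 -0.72]
0.15 25 [-145, 0, 45] [-0.44  0.24  2.33  2.36  0.67 -1.14]
0.15 25 [-92, 0, 45] [-0.37  0.32  2.21  2.4   0.61 -1.13]
0.15 25 [-145, 0, 200] [-0.44 -0.01  2.12  1.65  0.46 -0.32]
0.2 0 [-145, 0, 45] [-0.55  0.5   2.57  2.53  1.51 -1.53]
0.2 0 [-92, 0, 45] [-0.45  0.53  2.43  2.61  1.41 -1.48]
0.2 0 [-145, 0, 200] [-0.55  0.05  2.42  2.41  1.03 -1.14]
0.2 15 [-145, 0, 45] [-0.53  0.34  2.52  2.47  1.08 -1.39]
0.2 15 [-92, 0, 45] [-0.44  0.39  2.39  2.54  1.   -1.36]
0.2 15 [-145, 0, 200] [-0.53 -0.04  2.33  2.11  0.69 -0.83]
0.2 25 [-145, 0, 45] [-0.51  0.25  2.46  2.38  0.8  -1.25]
0.2 25 [-92, 0, 45] [-0.43  0.32  2.34  2.44  0.73 -1.23]
0.2 25 [-145, 0, 200] [-0.51 -0.07  2.25  1.75  0.53 -0.47]
0.25 0 [-145, 0, 45] None
0.25 0 [-92, 0, 45] [-0.54  0.68  2.57  2.53  1.66 -1.63]
0.25 0 [-145, 0, 200] None
0.25 15 [-145, 0, 45] None
0.25 15 [-92, 0, 45] [-0.52  0.46  2.53  2.52  1.18 -1.48]
0.25 15 [-145, 0, 200] [-0.64 -0.07  2.48  2.1   0.82 -0.93]
0.25 25 [-145, 0, 45] None
0.25 25 [-92, 0, 45] [-0.5   0.34  2.47  2.45  0.87 -1.34]
0.25 25 [-145, 0, 200] [-0.6  -0.12  2.38  1.79  0.62 -0.59]
0.3 0 [-145, 0, 45] None
0.3 0 [-92, 0, 45] None
0.3 0 [-145, 0, 200] None
0.3 15 [-145, 0, 45] None
0.3 15 [-92, 0, 45] None
0.3 15 [-145, 0, 200] None
0.3 25 [-145, 0, 45] None
0.3 25 [-92, 0, 45] None
0.3 25 [-145, 0, 200] [-0.74 -0.17  2.51  1.77  0.73 -0.69]
```

Call:
carry_out:
  series:
    - {"xyz": [0.1, 0, -0.05], "twist": [-0.15, 0, 0], "hand": -1}
    - {"xyz": [0.1, 0, -0.05], "twist": [-0.15, 0, 0], "hand": -1}
    - {"xyz": [0.1, 0, -0.05], "twist": [0.15, 0.15, 0], "hand": -1}
    - {"xyz": [0.05, 0, 0], "twist": [0.15, 0.15, 0], "hand": -1}
    - {"xyz": [0.0, 0, 0], "twist": [0.15, 0, 0], "hand": -1}
    - {"xyz": [0.0, 0, 0], "twist": [0.15, 0, 0], "hand": -1}

```text
time_s: 1.7
eef_pos: [0.4137, -0.1048, 0.2956]
tcp_rot: [0.972, 0.182, 0.085, -0.122]
contact_force: [-0.4, 0.4, 0.7]
width: 0.0004
finger_force: 0.0
```

```bash
python3 -c "
from h import *
st()"
```

```text
{'time_s': 1.7, 'qpos': [-0.77, -0.017, 1.706, 0.281, 1.557, 0.413], 'eef_pos': [0.414, -0.105, 0.296], 'tcp_rot': [0.972, 0.182, 0.085, -0.122], 'contact_force': [-0.375, 0.395, 0.681], 'width': 0.0}
```

```bash
cat > t3.py <<'E'
from kin import *
import kin
q=np.array([-.77,-.017,1.706,.281,1.557,.413])
Rm=R.from_quat([.972,.182,.085,-.122]); p=np.array([.4137,-.1048,.2956])
for S in(1,-1):
  kin.S4=S
  for T in (.1,.15,.2,.25,.3,.35): print(S,T,(fk(q,T)[0]-p).round(3),np.rad2deg((fk(q,T)[1]*Rm.inv()).magnitude()).round(2))
E
python3 t3.py
```

```text
1 0.1 [-0.036 -0.068 -0.012] 0.07
1 0.15 [-0.03  -0.055 -0.01 ] 0.07
1 0.2 [-0.024 -0.042 -0.008] 0.07
1 0.25 [-0.018 -0.028 -0.005] 0.07
1 0.3 [-0.012 -0.015 -0.003] 0.07
1 0.35 [-0.005 -0.001 -0.001] 0.07
-1 0.1 [-0.074 -0.108 -0.012] 32.16
-1 0.15 [-0.088 -0.115 -0.01 ] 32.16
-1 0.2 [-0.101 -0.121 -0.008] 32.16
-1 0.25 [-0.114 -0.128 -0.005] 32.16
-1 0.3 [-0.127 -0.134 -0.003] 32.16
-1 0.35 [-0.141 -0.141 -0.001] 32.16
```

```bash
cat > t4.py <<'E'
from kin import *
Q=[[-1.457,.259,1.5355,0,1.348,-.203],[-.749,-.152,1.9,0,1.393,.505],[-.77,-.017,1.706,.281,1.557,.413]]
P=np.array([[.1712,-.5223,.2182],[.3156,-.1422,.2486],[.4137,-.1048,.2956]])
def f(q,L1,L2,h,D1,D2,T,L4):
    a,b=q[1],q[1]+q[2]
    A=R.from_euler('ZYZ',[q[0],b,q[3]]); rot=A*R.from_euler('YZ',[q[4],q[5]+np.pi/2])
    return R.from_euler('z',q[0]).apply([L1*np.sin(a)+L2*np.sin(b),D1,h+L1*np.cos(a)+L2*np.cos(b)])+A.apply([L4,D2,0])+rot.as_matrix()[:,2]*T
for mode in range(3):
    m=lambda v:np.r_[v[:5],v[5],v[6]*(mode>1)] if mode else np.r_[v[:4],0,v[5],0]
    r=least_squares(lambda v:np.ravel([f(q,*m(v))-p for q,p in zip(Q,P)]),[.525,.414,.1,.1,.01,.3,0]); print(mode,r.x.round(4),(r.fun*1e3).round(1))
E
python3 t4.py
```

```text
0 [0.525  0.4155 0.1664 0.1112 0.0099 0.3633 0.    ] [ 0.5 -0.8  0.2  1.5 -0.8  0.2 -2.4  1.2 -0.4]
1 [0.525  0.4154 0.1662 0.1079 0.0033 0.3633 0.    ] [ 0.5 -0.8 -0.1  1.5 -0.8 -0.1 -2.4  1.1  0.2]
2 [0.5298 0.4188 0.1665 0.1089 0.0019 0.3438 0.0243] [-0. -0. -0.  0.  0.  0. -0.  0.  0.]
```

```bash
cat > kin.py <<'E'
import numpy as np
from scipy.spatial.transform import Rotation as R
from scipy.optimize import least_squares
L1,L2,H,D1,D2,T,L4=.5298,.4188,.1665,.1089,.0019,.3438,.0243
lo=np.array([-3.14,-.91,.19,-1.22,.22,-3.12]); hi=np.array([3.14,2.08,2.58,4.36,2.71,3.12])
def fk(q):
    a,b=q[1],q[1]+q[2]
    A=R.from_euler('ZYZ',[q[0],b,q[3]]); rot=A*R.from_euler('YZ',[q[4],q[5]+np.pi/2])
    return R.from_euler('z',q[0]).apply([L1*np.sin(a)+L2*np.sin(b),D1,H+L1*np.cos(a)+L2*np.cos(b)])+A.apply([L4,D2,0])+rot.as_matrix()[:,2]*T,rot
def ik(p,rot,seeds):
    best=None
    for s in seeds:
        f=lambda q:np.r_[(fk(q)[0]-p)*5,(fk(q)[1]*rot.inv()).as_rotvec()]
        r=least_squares(f,np.clip(s,lo+.03,hi-.03),bounds=(lo+.02,hi-.02))
        if r.cost<1e-6: return r.x
YB=np.deg2rad(4.0); BO=np.array([.6437,-.0278,.005])
RB=R.from_euler('z',YB)
def box(p): return BO+RB.apply(np.array(p)/1000)
def tool(yaw,pitch,roll=0): # box frame; z forward at yaw, pitch deg below level, x_t up
    return RB*R.from_euler('ZY',[yaw,pitch],degrees=True)*R.from_matrix(np.array([[0,0,1],[0,-1,0],[1,0,0]]).astype(float))*R.from_euler('z',roll,degrees=True)
E
cat > t5.py <<'E'
from kin import *
rng=np.random.default_rng(0)
S=[np.array([y,.4,2.2,q4,1.2,q6]) for y in(0,.5) for q4 in(1.6,2.6,3.6) for q6 in(-1.5,0,1.5)]
for yaw in(-80,-65,-50,-35,35,50,65):
  for pitch in(5,15):
    y=30 if yaw<0 else -40
    o=[ik(box(p),tool(yaw,pitch),S) for p in([-135,y,45],[-93,y,45],[-60,y,160],[45,y,250])]
    print(yaw,pitch,*[None if a is None else a.round(2).tolist() for a in o])
E
time python3 t5.py
```

```text
-80 5 None None None None
-80 15 None None None None
-65 5 None None None None
-65 15 None None None None
-50 5 None None None None
-50 15 None None None None
-35 5 None [0.3, 0.95, 2.56, 3.99, 1.73, -1.3] [0.27, 0.57, 2.52, 3.96, 1.45, -1.61] [0.23, 0.42, 2.24, 4.0, 1.15, -1.93]
-35 15 None None [0.25, 0.4, 2.48, 4.01, 1.13, -1.78] [0.21, 0.32, 2.17, 4.17, 0.88, -2.14]
35 5 [-1.23, 0.9, 2.36, 1.25, 1.44, -1.69] [-1.12, 0.9, 2.3, 1.35, 1.47, -1.63] [-1.05, 0.61, 2.27, 1.4, 1.53, -1.31] [-0.85, 0.5, 2.04, 1.56, 1.47, -0.97]
35 15 [-1.2, 0.74, 2.38, 1.26, 1.31, -1.55] [-1.09, 0.74, 2.32, 1.35, 1.33, -1.49] [-1.02, 0.48, 2.24, 1.34, 1.39, -1.14] [-0.83, 0.41, 1.98, 1.44, 1.34, -0.8]
50 5 [-1.13, 0.9, 2.13, 1.06, 1.54, -1.47] [-1.05, 0.9, 2.07, 1.14, 1.56, -1.41] [-0.99, 0.68, 2.03, 1.2, 1.64, -1.17] [-0.83, 0.61, 1.8, 1.36, 1.64, -0.86]
50 15 [-1.11, 0.76, 2.15, 1.04, 1.42, -1.37] [-1.03, 0.78, 2.09, 1.11, 1.43, -1.31] [-0.97, 0.57, 2.01, 1.14, 1.53, -1.04] [-0.82, 0.53, 1.75, 1.25, 1.54, -0.73]
65 5 [-1.03, 0.93, 1.9, 0.91, 1.68, -1.33] [-0.97, 0.95, 1.83, 0.98, 1.69, -1.27] [-0.92, 0.77, 1.78, 1.05, 1.79, -1.06] [-0.79, 0.74, 1.53, 1.22, 1.83, -0.76]
65 15 [-1.01, 0.81, 1.93, 0.88, 1.56, -1.25] [-0.95, 0.84, 1.85, 0.94, 1.57, -1.2] [-0.9, 0.67, 1.77, 0.99, 1.69, -0.98] [-0.77, 0.67, 1.49, 1.12, 1.75, -0.68]
real	0m17.311s
user	0m17.859s
sys	0m0.068s
```

```bash
cat > t5.py <<'E'
from kin import *
from h import *
d=np.load('pics/top0.npy'); W=cloud('top',d)
for z0 in(.03,.1):
    m=(d>0)&(W[...,2]>z0)&(W[...,2]<.3)&(W[...,1]<-.15)&(W[...,0]>.3)&(W[...,0]<.7); P=W[m]; print(z0,np.percentile(P,[1,99],axis=0).round(3))
S=[np.array([y,.6,2.2,q4,1.4,q6]) for y in(-1,-.5) for q4 in(1.2,2.) for q6 in(-1.5,)]
for yaw in(20,28,35):
  for pitch in(5,15):
   for y in(50,75):
    o=[ik(box(p),tool(yaw,pitch),S) for p in([-135,y,45],[-93,y,45],[-60,y,160],[45,y,250])]
    b=[(box([-93,y,45])+tool(yaw,pitch).apply([-.0375,-e,-s])).round(3) for e in(-.094,.094) for s in(.084,.25)]
    print(yaw,pitch,y,*[None if a is None else a.round(2).tolist() for a in o],*b)
E
python3 t5.py
```

```text
0.03 [[ 0.339 -0.335  0.056]
 [ 0.575 -0.164  0.159]]
0.1 [[ 0.338 -0.336  0.107]
 [ 0.575 -0.194  0.159]]
20 5 50 None None None [-0.64, 0.36, 2.37, 2.01, 1.29, -1.19] [ 0.506 -0.106  0.02 ] [ 0.355 -0.173  0.034] [0.43  0.066 0.02 ] [ 0.279 -0.001  0.034]
20 5 75 None None None [-0.58, 0.35, 2.39, 2.07, 1.27, -1.22] [ 0.504 -0.081  0.02 ] [ 0.353 -0.148  0.034] [0.428 0.091 0.02 ] [0.277 0.024 0.034]
20 15 50 None None None [-0.62, 0.24, 2.29, 1.87, 1.05, -0.96] [ 0.503 -0.107  0.036] [ 0.356 -0.172  0.078] [0.426 0.065 0.036] [ 0.28  -0.001  0.078]
20 15 75 None None None [-0.56, 0.23, 2.31, 1.92, 1.03, -0.98] [ 0.501 -0.082  0.036] [ 0.354 -0.148  0.078] [0.424 0.089 0.036] [0.278 0.024 0.078]
28 5 50 None None [-0.92, 0.57, 2.53, 1.65, 1.48, -1.53] [-0.69, 0.4, 2.27, 1.82, 1.35, -1.11] [ 0.524 -0.11   0.02 ] [ 0.383 -0.198  0.034] [0.424 0.049 0.02 ] [ 0.284 -0.038  0.034]
28 5 75 None None None [-0.65, 0.39, 2.3, 1.87, 1.33, -1.13] [ 0.522 -0.085  0.02 ] [ 0.382 -0.173  0.034] [0.422 0.074 0.02 ] [ 0.282 -0.013  0.034]
28 15 50 None None [-0.89, 0.38, 2.49, 1.62, 1.29, -1.3] [-
[... 514 characters left out ...]
034] [0.421 0.034 0.02 ] [ 0.292 -0.07   0.034]
35 5 75 None [-0.98, 0.94, 2.51, 1.52, 1.46, -1.88] [-0.89, 0.57, 2.47, 1.56, 1.48, -1.47] [-0.68, 0.43, 2.2, 1.71, 1.39, -1.07] [ 0.537 -0.087  0.02 ] [ 0.409 -0.191  0.034] [0.419 0.059 0.02 ] [ 0.29  -0.045  0.034]
35 15 50 None [-0.98, 0.74, 2.49, 1.5, 1.3, -1.66] [-0.9, 0.42, 2.39, 1.48, 1.33, -1.23] [-0.7, 0.34, 2.11, 1.55, 1.25, -0.85] [ 0.536 -0.115  0.036] [ 0.411 -0.216  0.078] [0.418 0.031 0.036] [ 0.293 -0.069  0.078]
35 15 75 None [-0.94, 0.75, 2.53, 1.56, 1.3, -1.71] [-0.86, 0.41, 2.43, 1.52, 1.31, -1.26] [-0.66, 0.33, 2.14, 1.58, 1.22, -0.86] [ 0.534 -0.09   0.036] [ 0.41  -0.191  0.078] [0.416 0.056 0.036] [ 0.291 -0.044  0.078]
```

```bash
cat > t6.py <<'E'
from kin import *
S=[np.array([-.4,.3,2.,0.3,.6,.3]),np.array([-.4,.3,2.2,2.5,.8,-1]),np.array([-.4,.3,2.2,1.5,.6,0])]
for yaw in(0,15,30):
  for pitch in(30,38,45,52):
    o=[ik(box(p),tool(yaw,pitch),S) for p in([-140,0,60],[-96,0,38],[-60,0,150],[45,0,250])]
    print(yaw,pitch,*[None if a is None else a.round(2).tolist() for a in o])
E
python3 t6.py
```

```text
0 30 None None [-0.64, 0.11, 2.56, 2.14, 0.73, -1.11] [-0.46, 0.09, 2.19, 1.82, 0.47, -0.56]
0 38 None None [-0.59, 0.06, 2.44, 1.82, 0.52, -0.73] [-0.42, 0.09, 2.04, 1.17, 0.42, 0.11]
0 45 None None [-0.54, 0.04, 2.31, 1.35, 0.43, -0.21] [-0.38, 0.11, 1.9, 0.7, 0.5, 0.61]
0 52 [-0.64, 0.09, 2.51, 1.56, 0.41, -0.58] [-0.54, 0.22, 2.45, 1.82, 0.37, -0.77] [-0.47, 0.06, 2.17, 0.82, 0.45, 0.36] [-0.34, 0.15, 1.78, 0.42, 0.64, 0.9]
15 30 None None [-0.82, 0.17, 2.45, 1.64, 0.92, -0.96] [-0.61, 0.15, 2.1, 1.47, 0.78, -0.47]
15 38 None [-0.83, 0.36, 2.56, 1.8, 0.84, -1.3] [-0.74, 0.11, 2.35, 1.43, 0.78, -0.66] [-0.55, 0.14, 1.98, 1.16, 0.73, -0.12]
15 45 [-0.87, 0.17, 2.54, 1.48, 0.72, -0.94] [-0.75, 0.29, 2.47, 1.65, 0.68, -1.02] [-0.67, 0.09, 2.24, 1.18, 0.7, -0.34] [-0.5, 0.15, 1.86, 0.88, 0.75, 0.19]
15 52 [-0.76, 0.14, 2.43, 1.24, 0.62, -0.59] [-0.66, 0.25, 2.37, 1.38, 0.55, -0.66] [-0.59, 0.1, 2.13, 0.89, 0.68, -0.0] [-0.44, 0.18, 1.74, 0.63, 0.82, 0.45]
30 30 [-1.09, 0.43, 2.51, 1.35, 1.08, -1.35] [-0.97, 0.52, 2.44, 1.48, 1.05, -1.36] [-0.88, 0.27, 2.29, 1.34, 1.09, -0.9] [-0.69, 0.25, 1.96, 1.27, 1.05, -0.48]
30 38 [-1.0, 0.32, 2.46, 1.28, 0.97, -1.12] [-0.89, 0.42, 2.39, 1.4, 0.92, -1.15] [-0.81, 0.21, 2.21, 1.19, 0.99, -0.67] [-0.63, 0.23, 1.86, 1.07, 1.0, -0.25]
30 45 [-0.91, 0.25, 2.4, 1.18, 0.87, -0.9] [-0.81, 0.35, 2.33, 1.28, 0.81, -0.93] [-0.73, 0.18, 2.13, 1.03, 0.92, -0.45] [-0.57, 0.23, 1.76, 0.89, 1.0, -0.04]
30 52 [-0.81, 0.21, 2.32, 1.03, 0.79, -0.65] [-0.72, 0.31, 2.26, 1.11, 0.73, -0.66] [-0.65, 0.17, 2.04, 0.85, 0.89, -0.22] [-0.51, 0.24, 1.66, 0.7, 1.02, 0.15]
```

```bash
cat > plan.py <<'E'
from kin import *
from h import robot
def cur():
    o=robot.get_obs(); return np.array(o['eef_pos']),R.from_quat(o['tcp_rot']),np.array(o['qpos'])
def rows(p0,r0,p1,r1,n,q=None):
    rv=(r0.inv()*r1).as_rotvec()/n; prev=(p0,r0); out=[]
    for i in range(1,n+1):
        p=p0+(p1-p0)*i/n; r=r0*R.from_rotvec(rv*i)
        out.append((prev[1].inv().apply(p-prev[0])/.3).round(3)); prev=(p,r)
        if q is not None:
            s=ik(p,r,[q]); 
            if s is None: print('IK fail',i,p.round(3))
            else:
                if abs(s-q).max()>.2: print('fast',i,(s-q).round(2))
                q=s
    print('n',n,'twist',(rv/np.deg2rad(45)).round(3).tolist()); last=None
    for x in out: print(x.tolist()) if last is None or abs(x-last).max()>.002 else print('same',end=' '); last=x
    print(); return q
E
python3 - <<'E'
from plan import *
p,r,q=cur(); print(p,q.round(3))
W=tool(30,40)
p1=box([-155,50,100])
q=rows(p,r,p1,W,15,q); print(q.round(2))
q=rows(p1,W,box([-145,50,35]),W,3,q); print(q.round(2))
q=rows(box([-145,50,35]),W,box([-102,50,35]),W,3,q); print(q.round(2))
prev=box([-102,50,35])
for t,rr,b in((.15,185,28),(.3,182,24),(.45,178,20),(.6,174,15),(.75,170,12),(.9,168,11),(1.05,166,10),(1.15,165,10)):
    x=85-rr*np.cos(t)-b*np.sin(t); z=65+rr*np.sin(t)-b*np.cos(t); pp=box([x,50,z])
    print(t,x.round(),z.round()); q=rows(prev,W,pp,W,1 if t<.2 else 2,q); prev=pp
E
```

```text
[ 0.41366586 -0.10482203  0.29559597] [-0.77  -0.017  1.706  0.281  1.557  0.413]
n 15 twist [-0.006, 0.054, -0.024]
[0.014, -0.009, 0.049]
same same same same same same same same same same same same same same 
[-0.93  0.12  2.49  1.21  0.96 -0.91]
n 3 twist [0.0, 0.0, 0.0]
[-0.049, 0.006, 0.054]
same same 
[-0.9   0.34  2.55  1.43  0.88 -1.24]
n 3 twist [0.0, 0.0, 0.0]
[0.027, 0.024, 0.032]
same same 
[-0.79  0.37  2.46  1.5   0.85 -1.16]
0.15 -102.0 65.0
n 1 twist [0.0, 0.0, 0.0]
[0.076, -0.0, -0.064]

0.3 -96.0 96.0
n 2 twist [0.0, 0.0, 0.0]
[0.045, 0.005, -0.026]
same 
0.45 -84.0 124.0
n 2 twist [0.0, 0.0, 0.0]
[0.048, 0.01, -0.017]
same 
0.6 -67.0 151.0
n 2 twist [0.0, 0.0, 0.0]
[0.049, 0.014, -0.01]
same 
0.75 -48.0 172.0
n 2 twist [0.0, 0.0, 0.0]
[0.045, 0.016, -0.001]
same 
0.9 -28.0 190.0
n 2 twist [0.0, 0.0, 0.0]
[0.041, 0.016, 0.003]
same 
1.05 -6.0 204.0
n 2 twist [0.0, 0.0, 0.0]
[0.038, 0.018, 0.009]
same 
1.15 8.0 212.0
n 2 twist [0.0, 0.0, 0.0]
[0.023, 0.012, 0.008]
same
```

Call:
carry_out:
  series:
    - {"xyz": [0.014, -0.009, 0.049], "twist": [-0.006, 0.054, -0.024], "hand": -1}
    - {"xyz": [0.014, -0.009, 0.049], "twist": [-0.006, 0.054, -0.024], "hand": -1}
    - {"xyz": [0.014, -0.009, 0.049], "twist": [-0.006, 0.054, -0.024], "hand": -1}
    - {"xyz": [0.014, -0.009, 0.049], "twist": [-0.006, 0.054, -0.024], "hand": -1}
    - {"xyz": [0.014, -0.009, 0.049], "twist": [-0.006, 0.054, -0.024], "hand": -1}
    - {"xyz": [0.014, -0.009, 0.049], "twist": [-0.006, 0.054, -0.024], "hand": -1}
    - {"xyz": [0.014, -0.009, 0.049], "twist": [-0.006, 0.054, -0.024], "hand": -1}
    - {"xyz": [0.014, -0.009, 0.049], "twist": [-0.006, 0.054, -0.024], "hand": -1}

```text
time_s: 2.5
eef_pos: [0.4637, -0.0392, 0.2024]
tcp_rot: [0.93, 0.228, 0.26, -0.124]
contact_force: [0.1, -0.4, 0.4]
width: 0.0006
finger_force: 0.0
```

Call:
carry_out:
  series:
    - {"xyz": [0.014, -0.009, 0.049], "twist": [-0.006, 0.054, -0.024], "hand": -1}
    - {"xyz": [0.014, -0.009, 0.049], "twist": [-0.006, 0.054, -0.024], "hand": -1}
    - {"xyz": [0.014, -0.009, 0.049], "twist": [-0.006, 0.054, -0.024], "hand": -1}
    - {"xyz": [0.014, -0.009, 0.049], "twist": [-0.006, 0.054, -0.024], "hand": -1}
    - {"xyz": [0.014, -0.009, 0.049], "twist": [-0.006, 0.054, -0.024], "hand": -1}
    - {"xyz": [0.014, -0.009, 0.049], "twist": [-0.006, 0.054, -0.024], "hand": -1}
    - {"xyz": [0.014, -0.009, 0.049], "twist": [-0.006, 0.054, -0.024], "hand": -1}

```text
time_s: 3.2
eef_pos: [0.5274, 0.0267, 0.1449]
tcp_rot: [0.866, 0.264, 0.406, -0.124]
contact_force: [-0.5, 1.0, 1.4]
width: 0.0001
finger_force: 0.0
```

```bash
cat > t7.py <<'E'
from plan import *
p,r,q=cur(); W=tool(30,40)
print('q',q.round(3),'box',(RB.inv().apply(p-BO)*1000).round(1),'fk err',((fk(q)[0]-p)*1000).round(1),'tilt',np.rad2deg((r.inv()*W).as_rotvec()).round(1))
q=rows(p,r,box([-145,50,35]),W,4,q); print(q.round(2))
E
python3 t7.py
```

```text
q [-0.771  0.155  2.313  1.22   0.929 -0.703] box [-112.2   62.5  139.9] fk err [ 26.7 -20.   -6. ] tilt [ 0.1 -0.3 -0.1]
n 4 twist [0.001, -0.001, -0.0]
[-0.086, -0.005, 0.034]
same same same 
[-0.9   0.34  2.55  1.43  0.88 -1.24]
```

```bash
sed -i 's/else print(.same.,end=. .); last=x/else print("same",end=" "); last=x if last is None or abs(x-last).max()>.002 else last/' plan.py
cat > t4.py <<'E'
from kin import *
Q=[[-1.457,.259,1.5355,0,1.348,-.203],[-.749,-.152,1.9,0,1.393,.505],[-.77,-.017,1.706,.281,1.557,.413],[-.771,.155,2.313,1.22,.929,-.703]]
P=np.array([[.1712,-.5223,.2182],[.3156,-.1422,.2486],[.4137,-.1048,.2956],[.5274,.0267,.1449]])
def f(q,L1,L2,h,D1,D2,T,L4,e,g,D3):
    a,b=q[1],q[1]+q[2]
    A=R.from_euler('ZYZ',[q[0],b,q[3]]); rot=A*R.from_euler('YZ',[q[4],q[5]+np.pi/2]);B=A*R.from_euler('Y',q[4])
    c=R.from_euler('ZY',[q[0],b]); 
    return R.from_euler('z',q[0]).apply([L1*np.sin(a),D1,h+L1*np.cos(a)])+c.apply([e,0,L2])+A.apply([L4,D2,0])+B.apply([g,0,0])+rot.apply([0,0,T])
x0=[.525,.414,.16,.1,.01,.33,0,0,0,0]
for fr in([0,1,2,3,5],[0,1,2,3,4,5],[0,1,2,3,5,6],[0,1,2,3,5,7],[0,1,2,3,5,8],[0,1,2,3,4,5,7],[0,1,2,3,4,5,8],[0,1,2,3,4,5,6,7],[0,1,2,3,4,5,8,7]):
    def m(v):
        z=np.zeros(10); z[fr]=v; return z
    r=least_squares(lambda v:np.ravel([f(q,*m(v))-p for q,p in zip(Q,P)]),np.array(x0)[fr]); print(fr,r.x.round(4),(r.fun*1e3).round(1)[6:],(abs(r.fun).max()*1e3).round(1))
E
python3 t4.py
```

```text
[0, 1, 2, 3, 5] [0.4846 0.4087 0.2074 0.112  0.3623] [ -6.3   5.7   1.9  18.2 -20.7  -9.9] 20.7
[0, 1, 2, 3, 4, 5] [ 0.5027  0.4089  0.1901  0.127  -0.017   0.3588] [ -8.1   4.2   1.3  15.4  -9.  -17.2] 17.2
[0, 1, 2, 3, 5, 6] [0.5305 0.4248 0.1412 0.113  0.2636 0.0801] [ 2.3 -8.4 -2.4  5.2 -5.2  2.7] 8.4
[0, 1, 2, 3, 5, 7] [0.5343 0.4257 0.2214 0.1108 0.3671 0.0595] [-0.1 -0.2 -0.1  0.1  0.2 -0.2] 0.2
[0, 1, 2, 3, 5, 8] [0.4856 0.4128 0.2051 0.1119 0.3601 0.0043] [ -6.7   5.2   2.6  18.4 -19.8 -10.9] 19.8
[0, 1, 2, 3, 4, 5, 7] [5.341e-01 4.258e-01 2.220e-01 1.103e-01 5.000e-04 3.672e-01 5.990e-02] [ 0.  -0.2 -0.1  0.1  0.   0. ] 0.2
[0, 1, 2, 3, 4, 5, 8] [ 0.5053  0.365   0.2012  0.1388 -0.0298  0.3791 -0.0458] [ -5.    8.1  -7.5  11.3  -9.2 -12.5] 12.5
[0, 1, 2, 3, 4, 5, 6, 7] [ 0.5339  0.4257  0.2237  0.1102  0.0006  0.3693 -0.0016  0.061 ] [-0. -0. -0.  0.  0.  0.] 0.1
[0, 1, 2, 3, 4, 5, 8, 7] [ 5.341e-01  4.256e-01  2.220e-01  1.104e-01  4.000e-04  3.673e-01
 -1.000e-04  5.990e-02] [ 0.  -0.2 -0.1  0.1  0.   0. ] 0.2
```

```bash
python3 - <<'E'
s=open('kin.py').read()
s=s.replace("L1,L2,H,D1,D2,T,L4=.5298,.4188,.1665,.1089,.0019,.3438,.0243","L1,L2,H,D1,T,E=.5343,.4257,.2214,.1108,.3671,.0595")
s=s.replace("+A.apply([L4,D2,0])+rot","+R.from_euler('ZY',[q[0],b]).apply([E,0,0])+rot")
open('kin.py','w').write(s)
E
cat > t6.py <<'E'
from plan import *
p,r,q0=cur(); print(((fk(q0)[0]-p)*1000).round(1))
for yaw in(20,30,40,50):
  for pitch in(25,33,40,47):
   for y in (20,50):
    o=[ik(box(p),tool(yaw,pitch),[q0]) for p in([-145,y,60],[-145,y,33],[-102,y,33],[-60,y,150],[45,y,250])]
    print(yaw,pitch,y,*[None if a is None else a.round(2).tolist() for a in o])
E
python3 t6.py
```

```text
[ 0.4 -0.2  0. ]
20 25 20 None None [-0.97, 0.76, 2.5, 1.8, 1.16, -1.7] [-0.85, 0.34, 2.39, 1.67, 1.05, -1.12] [-0.63, 0.23, 2.09, 1.57, 0.9, -0.62]
20 25 50 None None [-0.91, 0.78, 2.55, 1.89, 1.19, -1.77] [-0.78, 0.33, 2.42, 1.74, 1.03, -1.15] [-0.56, 0.21, 2.11, 1.62, 0.86, -0.63]
20 33 20 [-1.03, 0.48, 2.55, 1.63, 0.99, -1.44] [-1.03, 0.6, 2.56, 1.71, 1.0, -1.59] [-0.88, 0.58, 2.47, 1.78, 0.97, -1.47] [-0.77, 0.23, 2.32, 1.51, 0.89, -0.84] [-0.57, 0.18, 2.0, 1.31, 0.81, -0.33]
20 33 50 None None [-0.81, 0.59, 2.51, 1.88, 0.98, -1.52] [-0.7, 0.21, 2.35, 1.58, 0.86, -0.86] [-0.51, 0.16, 2.02, 1.34, 0.76, -0.32]
20 40 20 [-0.92, 0.34, 2.49, 1.54, 0.84, -1.16] [-0.92, 0.45, 2.51, 1.64, 0.84, -1.33] [-0.79, 0.46, 2.42, 1.7, 0.81, -1.22] [-0.69, 0.17, 2.24, 1.32, 0.79, -0.57] [-0.52, 0.17, 1.91, 1.06, 0.79, -0.05]
20 40 50 [-0.85, 0.33, 2.53, 1.63, 0.82, -1.2] [-0.85, 0.44, 2.55, 1.75, 0.84, -1.38] [-0.72, 0.45, 2.45, 1.8, 0.79, -1.26] [-0.62, 0.15, 2.26, 1.37, 0.74, -0.56] [-0.46, 0.15, 1.93, 1.07, 0.74, -0.02]
20 47 20 [-0.8, 0.25, 2.42, 1.37, 0.71, -0.85] [-0.8, 0.34, 2.44, 1.5, 0.7
[... 4451 characters left out ...]
, 1.04, 1.06, -1.0] [-0.75, 0.37, 1.94, 0.95, 1.2, -0.66] [-0.61, 0.38, 1.61, 0.92, 1.3, -0.32]
50 40 50 [-0.86, 0.44, 2.2, 1.02, 1.07, -1.02] [-0.86, 0.51, 2.22, 1.06, 1.03, -1.09] [-0.78, 0.54, 2.13, 1.09, 1.02, -1.02] [-0.71, 0.34, 1.98, 0.98, 1.17, -0.65] [-0.57, 0.35, 1.65, 0.93, 1.26, -0.31]
50 47 20 [-0.83, 0.39, 2.14, 0.9, 1.03, -0.85] [-0.83, 0.45, 2.15, 0.93, 0.98, -0.92] [-0.75, 0.49, 2.07, 0.96, 0.97, -0.84] [-0.69, 0.32, 1.9, 0.84, 1.15, -0.51] [-0.56, 0.36, 1.56, 0.79, 1.28, -0.19]
50 47 50 [-0.78, 0.37, 2.18, 0.94, 0.99, -0.85] [-0.78, 0.43, 2.2, 0.98, 0.95, -0.93] [-0.71, 0.47, 2.11, 1.0, 0.94, -0.85] [-0.64, 0.3, 1.93, 0.86, 1.11, -0.49] [-0.52, 0.34, 1.59, 0.8, 1.24, -0.17]
```

```bash
python3 - <<'E'
from plan import *
p,r,q=cur(); W=tool(30,40)
a=box([-150,50,60]); b=box([-148,50,34]); c=box([-102,50,34])
q=rows(p,W,a,W,3,q);q=rows(a,W,b,W,1,q);q=rows(b,W,c,W,3,q)
E
```

```text
n 3 twist [0.0, 0.0, 0.0]
[-0.096, -0.009, 0.024]
same same 
n 1 twist [0.0, 0.0, 0.0]
[-0.063, 0.003, 0.06]

n 3 twist [0.0, 0.0, 0.0]
[0.028, 0.026, 0.034]
same same
```

Call:
carry_out:
  series:
    - {"xyz": [-0.096, -0.009, 0.024], "twist": [0, 0, 0], "hand": -1}
    - {"xyz": [-0.096, -0.009, 0.024], "twist": [0, 0, 0], "hand": -1}
    - {"xyz": [-0.096, -0.009, 0.024], "twist": [0, 0, 0], "hand": -1}
    - {"xyz": [-0.063, 0.003, 0.06], "twist": [0, 0, 0], "hand": -1}
    - {"xyz": [0, 0, 0], "twist": [0, 0, 0], "hand": -1}

```text
time_s: 3.7
eef_pos: [0.4914, 0.0122, 0.0364]
tcp_rot: [0.867, 0.261, 0.404, -0.127]
contact_force: [-0.6, 0.6, -0.2]
width: 0.0004
finger_force: 0.0
```

```bash
cat > pos.py <<'E'
from plan import *
p,r,q=cur(); o=robot.get_obs()
print('box',(RB.inv().apply(p-BO)*1000).round(1),'q',q.round(2),'F',np.round(o['contact_force'],1),'t',o['time_s'])
E
python3 pos.py
```

```text
box [-149.1   50.6   31.4] q [-0.9   0.46  2.45  1.46  0.88 -1.26] F [-0.6  0.6 -0.2] t 3.7
```

Call:
carry_out:
  series:
    - {"xyz": [0.028, 0.026, 0.034], "twist": [0, 0, 0], "hand": -1}
    - {"xyz": [0.028, 0.026, 0.034], "twist": [0, 0, 0], "hand": -1}
    - {"xyz": [0.028, 0.026, 0.034], "twist": [0, 0, 0], "hand": -1}
    - {"xyz": [0, 0, 0], "twist": [0, 0, 0], "hand": -1}

```text
time_s: 4.1
eef_pos: [0.5402, 0.0144, 0.0406]
tcp_rot: [0.866, 0.265, 0.407, -0.123]
contact_force: [-0.7, -0.1, -0.6]
width: 0.0004
finger_force: 0.0
```

```bash
python3 - <<'E'
import pos
from pos import *
from h import shot
import cv2
im,_=shot('scene','s1'); cv2.imwrite('pics/s1c.png',cv2.resize(im[100:290,150:400,::-1],None,fx=3,fy=3))
W=tool(30,40); prev=p
for t,rr,b,n in((.15,185,28,2),(.3,182,24,2),(.45,178,20,2),(.6,174,15,2),(.75,170,12,2),(.9,168,11,2),(1.05,166,10,2),(1.15,165,10,2)):
    x=85-rr*np.cos(t)-b*np.sin(t); z=65+rr*np.sin(t)-b*np.cos(t); pp=box([x,50,z])
    q=rows(prev,W,pp,W,n,q); prev=pp
E
```

```text
box [-100.3   49.3   35.6] q [-0.77  0.47  2.35  1.5   0.85 -1.15] F [-0.7 -0.1 -0.6] t 4.1
n 2 twist [0.0, 0.0, 0.0]
[0.036, -0.002, -0.033]
same 
n 2 twist [0.0, 0.0, 0.0]
[0.045, 0.005, -0.026]
same 
n 2 twist [0.0, 0.0, 0.0]
[0.048, 0.01, -0.017]
same 
n 2 twist [0.0, 0.0, 0.0]
[0.049, 0.014, -0.01]
same 
n 2 twist [0.0, 0.0, 0.0]
[0.045, 0.016, -0.001]
same 
n 2 twist [0.0, 0.0, 0.0]
[0.041, 0.016, 0.003]
same 
n 2 twist [0.0, 0.0, 0.0]
[0.038, 0.018, 0.009]
same 
n 2 twist [0.0, 0.0, 0.0]
[0.023, 0.012, 0.008]
same
```

View pics/s1c.png

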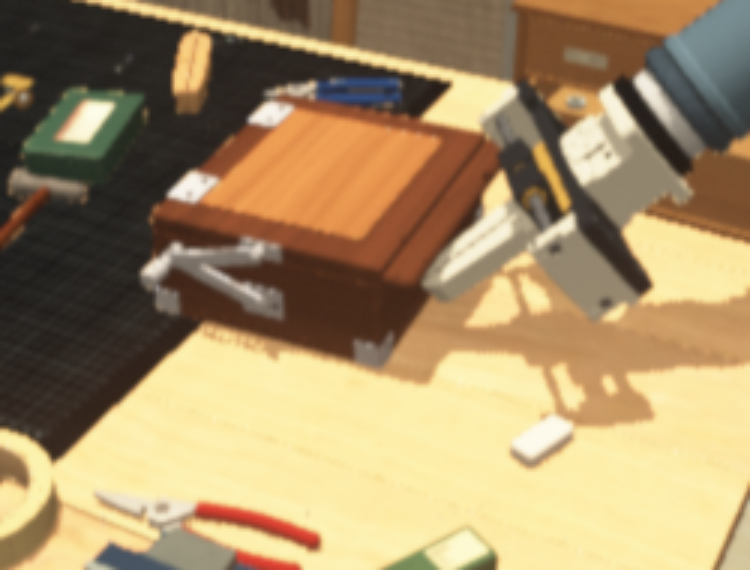

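The view shows the fingertips tucked under the front rim at crop (430,290), i.e. about (293,197) in the full picture. The stay is folded, with its knee at crop (155,270). Now I lift.

Call:
carry_out:
  series:
    - {"xyz": [0.036, -0.002, -0.033], "twist": [0, 0, 0], "hand": -1}
    - {"xyz": [0.036, -0.002, -0.033], "twist": [0, 0, 0], "hand": -1}
    - {"xyz": [0.045, 0.005, -0.026], "twist": [0, 0, 0], "hand": -1}
    - {"xyz": [0.045, 0.005, -0.026], "twist": [0, 0, 0], "hand": -1}
    - {"xyz": [0.048, 0.01, -0.017], "twist": [0, 0, 0], "hand": -1}
    - {"xyz": [0.048, 0.01, -0.017], "twist": [0, 0, 0], "hand": -1}

```text
time_s: 4.75
eef_pos: [0.5519, 0.0174, 0.1268]
tcp_rot: [0.867, 0.264, 0.404, -0.125]
contact_force: [-7.0, -1.3, -1.8]
width: 0.0004
finger_force: 3.2
```

Call:
carry_out:
  series:
    - {"xyz": [0.049, 0.014, -0.01], "twist": [0, 0, 0], "hand": -1}
    - {"xyz": [0.049, 0.014, -0.01], "twist": [0, 0, 0], "hand": -1}
    - {"xyz": [0.045, 0.016, -0.001], "twist": [0, 0, 0], "hand": -1}
    - {"xyz": [0.045, 0.016, -0.001], "twist": [0, 0, 0], "hand": -1}
    - {"xyz": [0.041, 0.016, 0.003], "twist": [0, 0, 0], "hand": -1}
    - {"xyz": [0.041, 0.016, 0.003], "twist": [0, 0, 0], "hand": -1}

```text
time_s: 5.35
eef_pos: [0.6082, 0.0208, 0.1923]
tcp_rot: [0.867, 0.264, 0.404, -0.125]
contact_force: [-2.7, -1.0, -1.3]
width: 0.0005
finger_force: 1.9
```

```bash
python3 - <<'E'
import pos
from pos import *
from h import *
im,d=shot('scene','s2'); cv2.imwrite('pics/s2c.png',cv2.resize(im[60:250,150:400,::-1],None,fx=3,fy=3))
# lid angle: fit plane to the lid's top points
W=cloud('scene',d); B=RB.inv().apply((W.reshape(-1,3)-BO))*1000; ok=(d.ravel()>0)
m=ok&(B[:,0]>-110)&(B[:,0]<90)&(abs(B[:,1])<95)&(B[:,2]>110)&(B[:,2]<300); P=B[m]
print('n',m.sum()); 
a=np.arctan2(P[:,2]-65,85-P[:,0]); print('angles',np.percentile(a,[5,25,50,75,95]).round(3))
E
```

```text
box [-32.1  51.  187.3] q [-0.63  0.18  2.09  1.15  0.91 -0.42] F [-2.7 -1.  -1.3] t 5.35
n 1909
angles [0.761 0.831 0.884 0.925 1.02 ]
```

View pics/s2c.png

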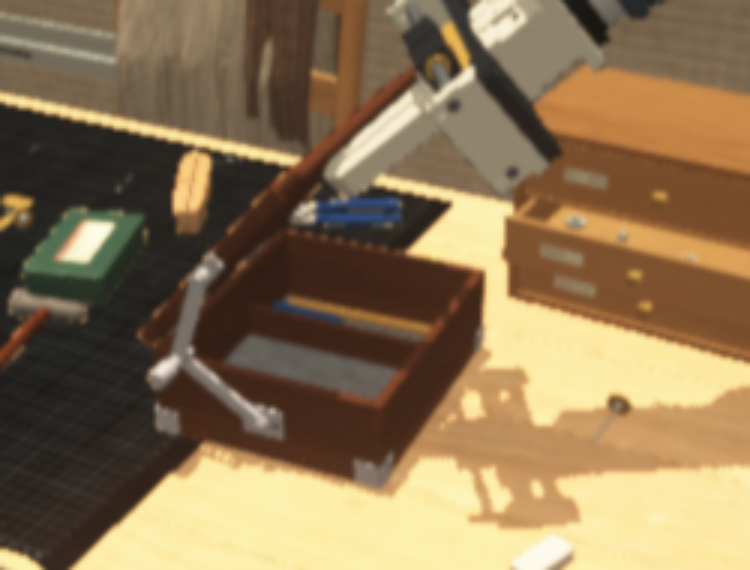

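The lid is up to about 0.9 rad, resting on the fingertips at crop (335,180). The empty bay and the stay (knee at crop (160,370)) are visible. I continue raising.

```bash
python3 - <<'E'
from pos import *
W=tool(30,40); prev=p
for t,rr,b,n in((1.05,166,10,3),(1.2,164,9,3),(1.27,164,9,2),(1.3,164,9,1),(1.33,164,9,1),(1.36,164,9,1),(1.39,164,9,1)):
    x=85-rr*np.cos(t)-b*np.sin(t); z=65+rr*np.sin(t)-b*np.cos(t); pp=box([x,50,z])
    q=rows(prev,W,pp,W,n,q); prev=pp
E
```

```text
box [-30.1  50.2 189.3] q [-0.63  0.18  2.08  1.15  0.91 -0.42] F [-0.1  0.3  0.4] t 5.4
n 3 twist [0.0, 0.0, 0.0]
[0.027, 0.013, 0.007]
same same 
n 3 twist [0.0, 0.0, 0.0]
[0.024, 0.013, 0.01]
same same 
n 2 twist [0.0, 0.0, 0.0]
[0.015, 0.009, 0.007]
same 
n 1 twist [0.0, 0.0, 0.0]
[0.013, 0.008, 0.007]

n 1 twist [0.0, 0.0, 0.0]
[0.013, 0.008, 0.007]

n 1 twist [0.0, 0.0, 0.0]
[0.012, 0.008, 0.008]

n 1 twist [0.0, 0.0, 0.0]
[0.012, 0.008, 0.008]
```

Call:
carry_out:
  series:
    - {"xyz": [0.027, 0.013, 0.007], "twist": [0, 0, 0], "hand": -1}
    - {"xyz": [0.027, 0.013, 0.007], "twist": [0, 0, 0], "hand": -1}
    - {"xyz": [0.027, 0.013, 0.007], "twist": [0, 0, 0], "hand": -1}
    - {"xyz": [0.024, 0.013, 0.01], "twist": [0, 0, 0], "hand": -1}
    - {"xyz": [0.024, 0.013, 0.01], "twist": [0, 0, 0], "hand": -1}
    - {"xyz": [0.024, 0.013, 0.01], "twist": [0, 0, 0], "hand": -1}

```text
time_s: 6.0
eef_pos: [0.6582, 0.0235, 0.2184]
tcp_rot: [0.866, 0.264, 0.406, -0.124]
contact_force: [-1.6, 0.4, -2.3]
width: 0.0004
finger_force: 1.1
```

```bash
cat > lid.py <<'E'
import pos
from pos import *
from h import *
import sys
im,d=shot('scene',sys.argv[1]); cv2.imwrite('pics/%sc.png'%sys.argv[1],cv2.resize(im[60:250,150:400,::-1],None,fx=3,fy=3))
W=cloud('scene',d); B=RB.inv().apply((W.reshape(-1,3)-BO))*1000; ok=(d.ravel()>0)
# left end face of the lid (y ~ +100), angle of its middle line
m=ok&(B[:,0]>-90)&(B[:,0]<100)&(B[:,1]>88)&(B[:,1]<105)&(B[:,2]>85)&(B[:,2]<300); P=B[m]
if m.sum()>20:
    vx,vz,x0,z0=cv2.fitLine(P[:,[0,2]].astype(np.float32),cv2.DIST_HUBER,0,.01,.01).ravel(); t=np.arctan2(vz,-vx); print('n',m.sum(),'lid angle',t%np.pi)
E
python3 lid.py s3
```

```text
box [ 18.1  50.2 213.4] q [-0.56  0.21  1.96  1.11  0.9  -0.28] F [-1.6  0.4 -2.3] t 6.0
n 824 lid angle 0.78215814
```

Call:
carry_out:
  series:
    - {"xyz": [0.015, 0.009, 0.007], "twist": [0, 0, 0], "hand": -1}
    - {"xyz": [0.015, 0.009, 0.007], "twist": [0, 0, 0], "hand": -1}
    - {"xyz": [0.007, 0.004, 0.004], "twist": [0, 0, 0], "hand": -1}
    - {"xyz": [0.006, 0.004, 0.003], "twist": [0, 0, 0], "hand": -1}

```text
time_s: 6.45
eef_pos: [0.6731, 0.0242, 0.2242]
tcp_rot: [0.866, 0.264, 0.406, -0.124]
contact_force: [-0.8, 0.2, -0.4]
width: 0.0005
finger_force: 0.1
```

```bash
python3 lid.py s4
```

```text
box [ 32.9  49.8 219.2] q [-0.54  0.23  1.92  1.1   0.9  -0.25] F [-0.8  0.2 -0.4] t 6.45
n 819 lid angle 0.7951448
```

View pics/s4c.png

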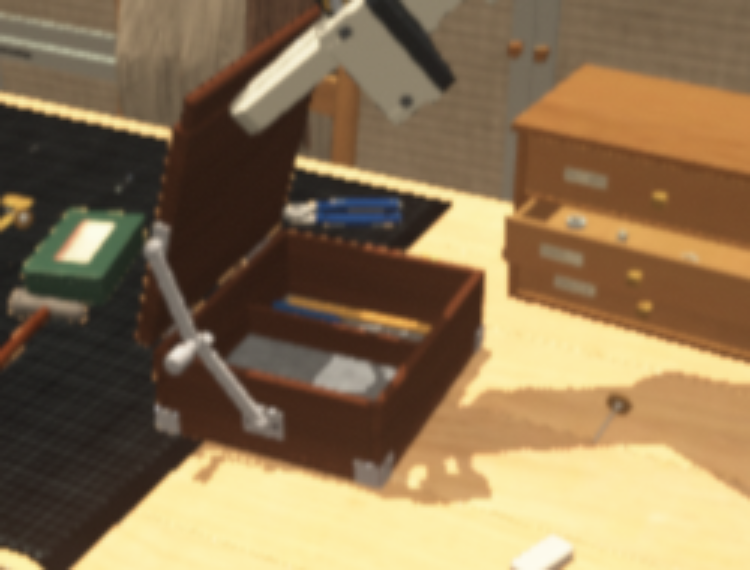

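The lid is nearly upright at about 1.30 rad. The knee, at crop (203,343), is still slightly behind the line from (155,243) to (262,420), so I nudge further.

Call:
carry_out:
  series:
    - {"xyz": [0.006, 0.004, 0.004], "twist": [0, 0, 0], "hand": -1}
    - {"xyz": [0.006, 0.004, 0.004], "twist": [0, 0, 0], "hand": -1}
    - {"xyz": [0, 0, 0], "twist": [0, 0, 0], "hand": -1}
    - {"xyz": [0, 0, 0], "twist": [0, 0, 0], "hand": -1}

```text
time_s: 6.9
eef_pos: [0.6774, 0.0246, 0.2253]
tcp_rot: [0.866, 0.264, 0.406, -0.124]
contact_force: [-1.6, -1.1, 1.5]
width: 0.0004
finger_force: 0.9
```

```bash
cat > knee.py <<'E'
import pos
from pos import *
from h import *
import sys
# stud: points outside the left wall beyond the links
for n in('scene','top'):
    im,d=shot(n,sys.argv[1]+n)
    W=cloud(n,d); B=RB.inv().apply((W.reshape(-1,3)-BO))*1000
    m=(d.ravel()>0)&(B[:,0]>-60)&(B[:,0]<110)&(B[:,1]>118)&(B[:,1]<145)&(B[:,2]>25)&(B[:,2]<170); P=B[m]
    print(n,m.sum(),np.median(P,0).round(1) if m.sum() else '')
    m=(d.ravel()>0)&(B[:,0]>-60)&(B[:,0]<110)&(B[:,1]>103)&(B[:,1]<114)&(B[:,2]>20)&(B[:,2]<170); print(m.sum())
E
python3 knee.py k1
```

```text
box [ 37.2  49.9 220.3] q [-0.53  0.23  1.91  1.09  0.89 -0.24] F [-1.6 -1.1  1.5] t 6.9
scene 68 [ 27.6 134.2  96.9]
462
top 41 [ 30.  126.2  97.6]
88
```

Call:
carry_out:
  series:
    - {"xyz": [-0.008, -0.005, -0.005], "twist": [0, 0, 0], "hand": -1}
    - {"xyz": [-0.008, -0.005, -0.005], "twist": [0, 0, 0], "hand": -1}
    - {"xyz": [-0.01, -0.006, -0.006], "twist": [0, 0, 0], "hand": -1}
    - {"xyz": [-0.012, -0.008, -0.008], "twist": [0, 0, 0], "hand": -1}
    - {"xyz": [0, 0, 0], "twist": [0, 0, 0], "hand": -1}

```text
time_s: 7.5
eef_pos: [0.6621, 0.0235, 0.2208]
tcp_rot: [0.866, 0.263, 0.405, -0.124]
contact_force: [0.0, 0.1, -1.0]
width: 0.0005
finger_force: 0.0
```

```bash
python3 knee.py k2; python3 - <<'E'
import cv2
im=cv2.imread('pics/k2scene.png'); cv2.imwrite('pics/k2c.png',cv2.resize(im[60:250,150:400],None,fx=3,fy=3))
E
```

```text
box [ 22.   49.9 215.8] q [-0.55  0.22  1.95  1.1   0.9  -0.27] F [ 0.   0.1 -1. ] t 7.5
scene 67 [ 16.7 133.7 101.2]
467
top 40 [ 19.2 127.7 102.1]
83
```

View pics/k2c.png

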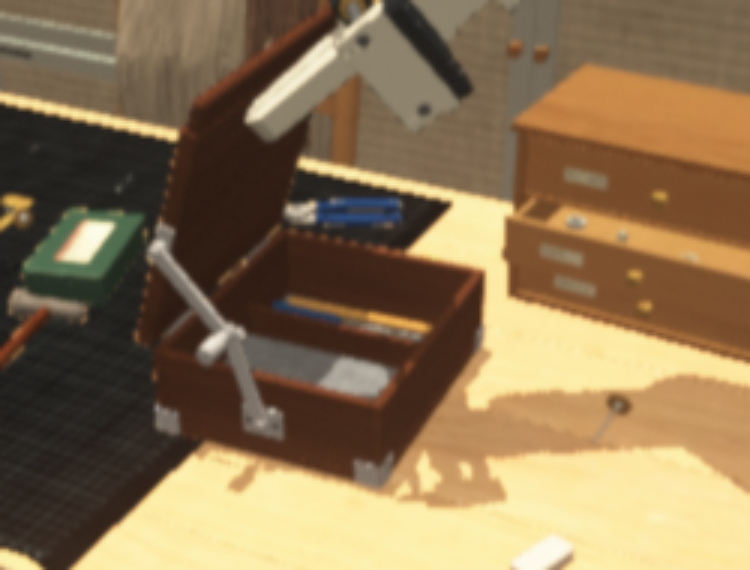

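The stay has locked: the knee at crop (235,335) is bowed to the front and the finger force is zero. Next I back away and go to the bar.

```bash
cat >> plan.py <<'E'
def down(deg): # tool down, x_t at world yaw deg
    return R.from_euler('z',deg,degrees=True)*R.from_euler('x',180,degrees=True)
E
python3 - <<'E'
from pos import *
a=p+RB.apply([-.11,0,.03])
q=rows(p,r,a,r,3,q)
D=down(62); b=np.array([.4415,.2289,.13])
q=rows(a,r,b,D,14,q); print(q.round(2))
q=rows(b,D,np.array([.4415,.2289,.004]),D,4,q); print(q.round(2))
E
```

```text
box [ 22.6  49.7 216.2] q [-0.55  0.22  1.94  1.1   0.9  -0.27] F [-0.5  0.2 -0. ] t 7.6
n 3 twist [0.0, 0.0, 0.0]
[-0.042, -0.061, -0.103]
same same 
n 14 twist [0.019, -0.078, -0.042]
[-0.018, -0.057, 0.023]
[-0.015, -0.057, 0.025]
[-0.011, -0.057, 0.027]
[-0.008, -0.057, 0.028]
[-0.004, -0.057, 0.03]
[-0.0, -0.056, 0.031]
[0.003, -0.056, 0.031]
[0.007, -0.055, 0.032]
[0.011, -0.054, 0.032]
[0.015, -0.054, 0.032]
[0.018, -0.053, 0.032]
[0.022, -0.051, 0.032]
[0.025, -0.05, 0.031]
[0.029, -0.049, 0.03]

[ 0.25  0.25  1.79 -0.    1.11  0.74]
n 4 twist [0.0, 0.0, 0.0]
[0.0, -0.0, 0.105]
same same same 
[ 0.25  0.42  1.91 -0.    0.81  0.74]
```

Call:
carry_out:
  series:
    - {"xyz": [-0.042, -0.061, -0.103], "twist": [0, 0, 0], "hand": -1}
    - {"xyz": [-0.042, -0.061, -0.103], "twist": [0, 0, 0], "hand": -1}
    - {"xyz": [-0.042, -0.061, -0.103], "twist": [0, 0, 0], "hand": -1}
    - {"xyz": [-0.018, -0.057, 0.023], "twist": [0.019, -0.078, -0.042], "hand": -0.5}
    - {"xyz": [-0.015, -0.057, 0.025], "twist": [0.019, -0.078, -0.042], "hand": 0.1}
    - {"xyz": [-0.011, -0.057, 0.027], "twist": [0.019, -0.078, -0.042], "hand": 0.1}
    - {"xyz": [-0.008, -0.057, 0.028], "twist": [0.019, -0.078, -0.042], "hand": 0.1}
    - {"xyz": [-0.004, -0.057, 0.03], "twist": [0.019, -0.078, -0.042], "hand": 0.1}
    - {"xyz": [0, -0.056, 0.031], "twist": [0.019, -0.078, -0.042], "hand": 0.1}
    - {"xyz": [0.003, -0.056, 0.031], "twist": [0.019, -0.078, -0.042], "hand": 0.1}

```text
time_s: 8.6
eef_pos: [0.4975, 0.1229, 0.1912]
tcp_rot: [0.889, 0.402, 0.209, -0.062]
contact_force: [-0.2, -0.7, 0.2]
width: 0.0495
finger_force: 0.0
```

Call:
carry_out:
  series:
    - {"xyz": [0.007, -0.055, 0.032], "twist": [0.019, -0.078, -0.042], "hand": 0.1}
    - {"xyz": [0.011, -0.054, 0.032], "twist": [0.019, -0.078, -0.042], "hand": 0.1}
    - {"xyz": [0.015, -0.054, 0.032], "twist": [0.019, -0.078, -0.042], "hand": 0.1}
    - {"xyz": [0.018, -0.053, 0.032], "twist": [0.019, -0.078, -0.042], "hand": 0.1}
    - {"xyz": [0.022, -0.051, 0.032], "twist": [0.019, -0.078, -0.042], "hand": 0.1}
    - {"xyz": [0.025, -0.05, 0.031], "twist": [0.019, -0.078, -0.042], "hand": 0.1}
    - {"xyz": [0.029, -0.049, 0.03], "twist": [0.019, -0.078, -0.042], "hand": 0.1}
    - {"xyz": [0, 0, 0], "twist": [0, 0, 0], "hand": 0.1}

```text
time_s: 9.4
eef_pos: [0.4412, 0.2311, 0.1288]
tcp_rot: [0.856, 0.517, -0.0, 0.002]
contact_force: [0.6, 0.5, 0.2]
width: 0.051
finger_force: 0.0
```

```bash
python3 knee.py k3; python3 - <<'E'
from plan import *
from h import *
p,r,q=cur(); print(p.round(4),q.round(2),robot.get_obs()['width'])
D=down(62)
rows(p,r,np.array([.4415,.2289,.06]),D,3,q)
d=np.load('pics/k3scene.npy'); W=cloud('scene',d)
m=(d>0)&(W[...,2]>.019)&(W[...,2]<.03)&(np.hypot(W[...,0]-.4415,W[...,1]-.229)<.05); P=W[m]
print('scene bar',cv2.minAreaRect((P[:,:2]*1000).astype(np.float32)),np.median(P[:,2]),m.sum())
E
```

```text
box [-183.9  272.4  123.8] q [ 0.26  0.25  1.79 -0.    1.11  0.75] F [0.6 0.5 0.2] t 9.4
scene 67 [ 17.1 133.7 101.7]
458
top 40 [ 19.  127.7 101.7]
84
[0.4418 0.2294 0.1296] [ 0.26  0.25  1.79 -0.    1.11  0.75] 0.051222945546978926
n 3 twist [0.002, 0.0, 0.001]
[-0.001, -0.0, 0.077]
same same 
scene bar ((440.5592956542969, 230.56887817382812), (79.15409088134766, 30.633392333984375), 60.99635696411133) 0.02468005089363938 696
```

Call:
carry_out:
  series:
    - {"xyz": [0, 0, 0.11], "twist": [0, 0, 0], "hand": 0.1}
    - {"xyz": [0, 0, 0.11], "twist": [0, 0, 0], "hand": 0.1}
    - {"xyz": [0, 0, 0.1], "twist": [0, 0, 0], "hand": 0.1}
    - {"xyz": [0, 0, 0.06], "twist": [0, 0, 0], "hand": 0.1}
    - {"xyz": [0, 0, 0.035], "twist": [0, 0, 0], "hand": 0.1}
    - {"xyz": [0, 0, 0], "twist": [0, 0, 0], "hand": -1}
    - {"xyz": [0, 0, 0], "twist": [0, 0, 0], "hand": -1}
    - {"xyz": [0, 0, 0], "twist": [0, 0, 0], "hand": -1}
    - {"xyz": [0, 0, 0], "twist": [0, 0, 0], "hand": -1}
  grip_force: 20

```text
time_s: 10.4
eef_pos: [0.4433, 0.2287, 0.0066]
tcp_rot: [0.857, 0.515, 0.002, 0.003]
contact_force: [0.2, -1.1, 3.5]
width: 0.0279
finger_force: 20.0
```

```bash
python3 - <<'E'
from pos import *
up=p.copy(); up[2]=.20; D=down(4)
q=rows(p,r,up,r,4,q)
c=box([-32,20,0]); a=c.copy(); a[2]=.20
q=rows(up,r,a,D,13,q); print(q.round(2))
b=c.copy(); b[2]=p[2]+.0145+.001
q=rows(a,D,b,D,5,q); print(q.round(2),b)
E
```

```text
box [-182.   269.8    1.6] q [ 0.26  0.42  1.91 -0.01  0.81  0.75] F [ 0.2 -1.1  3.5] t 10.4
n 4 twist [0.0, 0.0, 0.0]
[0.0, 0.001, -0.161]
same same same 
n 13 twist [0.001, -0.0, 0.099]
[-0.034, 0.067, 0.0]
[-0.029, 0.069, 0.0]
[-0.023, 0.071, 0.0]
[-0.018, 0.073, 0.0]
[-0.012, 0.074, 0.0]
[-0.006, 0.074, 0.0]
[-0.0, 0.075, 0.0]
[0.005, 0.075, 0.0]
[0.011, 0.074, 0.0]
[0.017, 0.073, 0.0]
[0.023, 0.071, 0.0]
[0.028, 0.069, 0.0]
[0.033, 0.067, 0.0]

[-0.2   0.38  1.41 -0.    1.35  1.3 ]
n 5 twist [0.0, 0.0, 0.0]
[0.0, -0.0, 0.119]
same same same same 
[-0.2   0.55  1.61 -0.    0.98  1.3 ] [ 0.61038282 -0.01008093  0.02210575]
```

Call:
carry_out:
  series:
    - {"xyz": [0, 0.001, -0.1], "twist": [0, 0, 0], "hand": -1}
    - {"xyz": [0, 0.001, -0.15], "twist": [0, 0, 0], "hand": -1}
    - {"xyz": [0, 0.001, -0.16], "twist": [0, 0, 0], "hand": -1}
    - {"xyz": [0, 0.001, -0.15], "twist": [0, 0, 0], "hand": -1}
    - {"xyz": [0, 0, -0.085], "twist": [0, 0, 0], "hand": -1}
    - {"xyz": [-0.034, 0.067, 0], "twist": [0, 0, 0.099], "hand": -1}
    - {"xyz": [-0.029, 0.069, 0], "twist": [0, 0, 0.099], "hand": -1}
    - {"xyz": [-0.023, 0.071, 0], "twist": [0, 0, 0.099], "hand": -1}
    - {"xyz": [-0.018, 0.073, 0], "twist": [0, 0, 0.099], "hand": -1}
    - {"xyz": [-0.012, 0.074, 0], "twist": [0, 0, 0.099], "hand": -1}

```text
time_s: 11.4
eef_pos: [0.5074, 0.1358, 0.2001]
tcp_rot: [0.941, 0.339, 0.002, 0.002]
contact_force: [0.2, 0.8, -1.8]
width: 0.0278
finger_force: 20.0
```

Call:
carry_out:
  series:
    - {"xyz": [-0.006, 0.074, 0], "twist": [0, 0, 0.099], "hand": -1}
    - {"xyz": [0, 0.075, 0], "twist": [0, 0, 0.099], "hand": -1}
    - {"xyz": [0.005, 0.075, 0], "twist": [0, 0, 0.099], "hand": -1}
    - {"xyz": [0.011, 0.074, 0], "twist": [0, 0, 0.099], "hand": -1}
    - {"xyz": [0.017, 0.073, 0], "twist": [0, 0, 0.099], "hand": -1}
    - {"xyz": [0.023, 0.071, 0], "twist": [0, 0, 0.099], "hand": -1}
    - {"xyz": [0.028, 0.069, 0], "twist": [0, 0, 0.099], "hand": -1}
    - {"xyz": [0.033, 0.067, 0], "twist": [0, 0, 0.099], "hand": -1}
    - {"xyz": [0, 0, 0], "twist": [0, 0, 0], "hand": -1}

```text
time_s: 12.3
eef_pos: [0.6113, -0.0128, 0.2006]
tcp_rot: [0.999, 0.034, 0.003, 0.002]
contact_force: [-0.3, 0.1, -0.9]
width: 0.0275
finger_force: 20.0
```

```bash
python3 knee.py k4; python3 - <<'E'
from plan import *
p,r,q=cur(); print(p.round(4),robot.get_obs()['width'])
D=down(4); c=box([-32,20,0]); b=c.copy(); b[2]=.06
q=rows(p,r,b,D,4,q); e=b.copy(); e[2]=.0225; rows(b,D,e,D,2,q)
E
```

```text
box [-31.3  17.2 195.6] q [-0.2   0.38  1.41 -0.    1.35  1.3 ] F [-0.3  0.1 -0.9] t 12.3
scene 66 [ 17.  132.9 102. ]
470
top 40 [ 19.1 127.7 102.1]
23
[ 0.6097 -0.0105  0.2004] 0.027989649944659804
n 4 twist [0.001, -0.001, 0.001]
[0.0, -0.001, 0.117]
same same same 
n 2 twist [0.0, 0.0, 0.0]
[0.0, -0.0, 0.063]
same
```

Descend, checking the contact force near the felt.

Call:
carry_out:
  series:
    - {"xyz": [0, 0, 0.117], "twist": [0, 0, 0], "hand": -1}
    - {"xyz": [0, 0, 0.117], "twist": [0, 0, 0], "hand": -1}
    - {"xyz": [0, 0, 0.117], "twist": [0, 0, 0], "hand": -1}
    - {"xyz": [0, 0, 0.117], "twist": [0, 0, 0], "hand": -1}
    - {"xyz": [0, 0, 0.05], "twist": [0, 0, 0], "hand": -1}
    - {"xyz": [0, 0, 0.03], "twist": [0, 0, 0], "hand": -1}
    - {"xyz": [0, 0, 0.02], "twist": [0, 0, 0], "hand": -1}
    - {"xyz": [0, 0, 0.014], "twist": [0, 0, 0], "hand": -1}
    - {"xyz": [0, 0, 0], "twist": [0, 0, 0], "hand": -1}

```text
time_s: 13.3
eef_pos: [0.611, -0.0109, 0.0263]
tcp_rot: [0.999, 0.036, 0.003, 0.002]
contact_force: [-0.3, -0.3, -2.1]
width: 0.0281
finger_force: 20.0
```

```bash
python3 pos.py
```

```text
box [-31.4  19.1  21.3] q [-0.2   0.55  1.61 -0.    0.98  1.3 ] F [-0.3 -0.3 -2.1] t 13.3
```

Call:
carry_out:
  series:
    - {"xyz": [0, 0, 0.006], "twist": [0, 0, 0], "hand": -1}
    - {"xyz": [0, 0, 0.005], "twist": [0, 0, 0], "hand": -1}
    - {"xyz": [0, 0, 0.004], "twist": [0, 0, 0], "hand": -1}
    - {"xyz": [0, 0, 0], "twist": [0, 0, 0], "hand": -1}

```text
time_s: 13.7
eef_pos: [0.6107, -0.0111, 0.0213]
tcp_rot: [0.999, 0.036, 0.002, 0.002]
contact_force: [0.3, 0.6, -0.8]
width: 0.0277
finger_force: 20.0
```

```bash
python3 pos.py
```

```text
box [-31.7  18.9  16.3] q [-0.2   0.55  1.61 -0.    0.97  1.3 ] F [ 0.3  0.6 -0.8] t 13.7
```

Call:
carry_out:
  series:
    - {"xyz": [0, 0, 0.004], "twist": [0, 0, 0], "hand": -1}
    - {"xyz": [0, 0, 0.003], "twist": [0, 0, 0], "hand": -1}
    - {"xyz": [0, 0, 0], "twist": [0, 0, 0], "hand": -1}

```text
time_s: 14.0
eef_pos: [0.6109, -0.0111, 0.0211]
tcp_rot: [0.999, 0.036, 0.003, 0.002]
contact_force: [-4.6, 0.6, 11.7]
width: 0.028
finger_force: 20.0
```

Call:
carry_out:
  series:
    - {"xyz": [0, 0, 0], "twist": [0, 0, 0], "hand": -0.15}
    - {"xyz": [0, 0, 0], "twist": [0, 0, 0], "hand": -0.15}
    - {"xyz": [0, 0, 0], "twist": [0, 0, 0], "hand": -0.15}

```text
time_s: 14.3
eef_pos: [0.6108, -0.0111, 0.0191]
tcp_rot: [0.999, 0.036, 0.002, 0.002]
contact_force: [-0.2, 0.3, -0.0]
width: 0.0388
finger_force: 0.0
```

```bash
python3 pos.py
```

```text
box [-31.7  18.9  14.1] q [-0.2   0.55  1.62 -0.    0.97  1.3 ] F [-0.2  0.3 -0. ] t 14.3
```

Bar released on the felt. I lift clear and plan the stud push.

Call:
carry_out:
  series:
    - {"xyz": [0, 0, -0.05], "twist": [0, 0, 0], "hand": -0.15}
    - {"xyz": [0, 0, -0.13], "twist": [0, 0, 0], "hand": -0.15}
    - {"xyz": [0, 0, -0.15], "twist": [0, 0, 0], "hand": -0.15}
    - {"xyz": [0, 0, -0.15], "twist": [0, 0, 0], "hand": -0.15}
    - {"xyz": [0, 0, -0.15], "twist": [0, 0, 0], "hand": -1}
    - {"xyz": [-0.1, -0.06, -0.06], "twist": [0, 0, 0], "hand": -1}
    - {"xyz": [-0.1, -0.06, 0], "twist": [0, 0, 0], "hand": -1}
    - {"xyz": [-0.06, -0.06, 0], "twist": [0, 0, 0], "hand": -1}
    - {"xyz": [0, 0, 0], "twist": [0, 0, 0], "hand": -1}

```text
time_s: 15.2
eef_pos: [0.5258, 0.0397, 0.2261]
tcp_rot: [0.999, 0.037, 0.002, 0.001]
contact_force: [-0.8, 0.0, 0.1]
width: 0.0044
finger_force: 0.0
```

```bash
python3 knee.py k5; python3 - <<'E'
from plan import *
import cv2
im=cv2.imread('pics/k5top.png'); cv2.imwrite('pics/k5c.png',cv2.resize(im[110:250,180:370],None,fx=4,fy=4))
def tilt(t): return RB*R.from_euler('z',90,degrees=True)*R.from_euler('x',180,degrees=True)*R.from_euler('y',t,degrees=True)
p,r,q=cur(); print('box',(RB.inv().apply(p-BO)*1000).round(1))
for t in(20,30,40):
    D=tilt(t); print(t,RB.inv().apply(D.as_matrix().T).round(2)[[1,2]].tolist())
    for b in([-20,190,150],[-17,127,85],[25,127,60]):
        s=ik(box(b),D,[q,np.array([.3,.5,1.4,-.4,1.2,0])]); print(b,None if s is None else s.round(2))
E
```

```text
box [-112.9   75.5  221.1] q [-0.14  0.21  1.58 -0.    1.35  1.36] F [-0.8  0.   0.1] t 15.2
scene 66 [ 17.1 134.5 101.5]
477
top 0 
11
box [-110.4   73.6  220.9]
20 [[1.0, -0.0, 0.0], [0.0, 0.34, -0.94]]
[-20, 190, 150] [-0.12  0.45  1.48  0.36  1.3  -0.3 ]
[-17, 127, 85] [-0.22  0.52  1.53  0.36  1.22 -0.44]
[25, 127, 60] [-0.2   0.62  1.43  0.36  1.22 -0.42]
30 [[1.0, -0.0, 0.0], [0.0, 0.5, -0.87]]
[-20, 190, 150] [-0.22  0.48  1.5   0.51  1.36 -0.45]
[-17, 127, 85] [-0.31  0.57  1.52  0.5   1.3  -0.58]
[25, 127, 60] [-0.29  0.66  1.43  0.51  1.29 -0.56]
40 [[1.0, -0.0, 0.0], [0.0, 0.64, -0.77]]
[-20, 190, 150] [-0.3   0.53  1.51  0.65  1.43 -0.57]
[-17, 127, 85] [-0.39  0.63  1.52  0.63  1.39 -0.7 ]
[25, 127, 60] [-0.36  0.72  1.41  0.64  1.39 -0.67]
```

View pics/k5c.png

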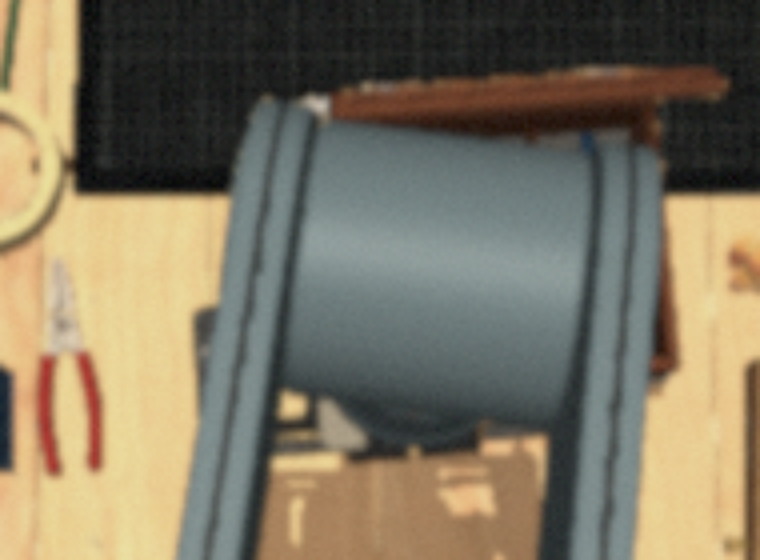

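The top view is blocked by the arm, so nothing new shows there, but the lid stays up and the knee is still locked (stud at box x 17). I'll check the bar once the arm is aside.

```bash
cat >> plan.py <<'E'
def tilt(t): return RB*R.from_euler('z',90,degrees=True)*R.from_euler('x',180,degrees=True)*R.from_euler('y',-t,degrees=True)
E
python3 - <<'E'
from plan import *
p,r,q=cur(); D=tilt(30)
for b in([-25,190,150],[-17,127,85],[25,127,60]):
    s=ik(box(b),D,[q,np.array([.3,.5,1.4,-.4,1.2,0])]); print(b,None if s is None else s.round(2))
a=box([-20,190,150])
q=rows(p,r,a,D,14,q); print(q.round(2))
E
```

```text
[-25, 190, 150] [ 0.36  0.58  1.32 -0.51  1.42  0.42]
[-17, 127, 85] [ 0.27  0.61  1.44 -0.54  1.25  0.41]
[25, 127, 60] [ 0.26  0.7   1.34 -0.54  1.26  0.4 ]
n 14 twist [-0.037, -0.037, -0.139]
[0.022, -0.028, 0.017]
[0.025, -0.026, 0.015]
[0.028, -0.023, 0.014]
[0.031, -0.02, 0.012]
[0.033, -0.017, 0.011]
[0.035, -0.014, 0.01]
[0.037, -0.01, 0.008]
[0.038, -0.006, 0.007]
[0.038, -0.002, 0.006]
[0.039, 0.002, 0.004]
[0.038, 0.006, 0.003]
[0.038, 0.01, 0.003]
[0.036, 0.014, 0.002]
[0.035, 0.018, 0.001]

[ 0.36  0.59  1.31 -0.51  1.43  0.41]
```

Call:
carry_out:
  series:
    - {"xyz": [0.022, -0.028, 0.017], "twist": [-0.037, -0.037, -0.139], "hand": -1}
    - {"xyz": [0.025, -0.026, 0.015], "twist": [-0.037, -0.037, -0.139], "hand": -1}
    - {"xyz": [0.028, -0.023, 0.014], "twist": [-0.037, -0.037, -0.139], "hand": -1}
    - {"xyz": [0.031, -0.02, 0.012], "twist": [-0.037, -0.037, -0.139], "hand": -1}
    - {"xyz": [0.033, -0.017, 0.011], "twist": [-0.037, -0.037, -0.139], "hand": -1}
    - {"xyz": [0.035, -0.014, 0.01], "twist": [-0.037, -0.037, -0.139], "hand": -1}
    - {"xyz": [0.037, -0.01, 0.008], "twist": [-0.037, -0.037, -0.139], "hand": -1}

```text
time_s: 16.0
eef_pos: [0.5711, 0.0988, 0.1892]
tcp_rot: [0.903, 0.405, -0.095, 0.105]
contact_force: [0.5, -0.3, 0.4]
width: 0.0005
finger_force: 0.0
```

Call:
carry_out:
  series:
    - {"xyz": [0.038, -0.006, 0.007], "twist": [-0.037, -0.037, -0.139], "hand": -1}
    - {"xyz": [0.038, -0.002, 0.006], "twist": [-0.037, -0.037, -0.139], "hand": -1}
    - {"xyz": [0.039, 0.002, 0.004], "twist": [-0.037, -0.037, -0.139], "hand": -1}
    - {"xyz": [0.038, 0.006, 0.003], "twist": [-0.037, -0.037, -0.139], "hand": -1}
    - {"xyz": [0.038, 0.01, 0.003], "twist": [-0.037, -0.037, -0.139], "hand": -1}
    - {"xyz": [0.036, 0.014, 0.002], "twist": [-0.037, -0.037, -0.139], "hand": -1}
    - {"xyz": [0.035, 0.018, 0.001], "twist": [-0.037, -0.037, -0.139], "hand": -1}
    - {"xyz": [0, 0, 0], "twist": [0, 0, 0], "hand": -1}

```text
time_s: 16.8
eef_pos: [0.611, 0.1614, 0.1522]
tcp_rot: [0.659, 0.707, -0.176, 0.19]
contact_force: [0.5, -0.5, 0.2]
width: 0.0003
finger_force: 0.0
```

```bash
python3 knee.py k6; python3 - <<'E'
from plan import *
from h import cloud
import cv2
p,r,q=cur(); D=tilt(30); print('tilt err',np.rad2deg((r.inv()*D).as_rotvec()).round(1))
for n in('scene','top'):
    d=np.load(f'pics/k6{n}.npy'); B=RB.inv().apply((cloud(n,d).reshape(-1,3)-BO))*1000
    m=(d.ravel()>0)&(abs(B[:,0])<76)&(B[:,1]>-22)&(B[:,1]<90)&(B[:,2]>22)&(B[:,2]<45); P=B[m]; print(n,'bar',m.sum(), cv2.minAreaRect(P[:,:2].astype(np.float32)) if m.sum()>5 else '', np.percentile(P[:,2],[10,50,90]).round(1) if m.sum() else '')
im=cv2.imread('pics/k6top.png'); cv2.imwrite('pics/k6c.png',cv2.resize(im[110:250,180:370],None,fx=4,fy=4))
f=lambda s:box([s[0]-24,127,s[1]-10.4])
prev=p
S=[(5,100)]+[(69*np.cos(np.deg2rad(w)),32+69*np.sin(np.deg2rad(w))) for w in(71.7,65,59,53,47,41,35,31)]
prev2=box([-30,127,90]); q=rows(p,r,prev2,D,5,q)
prev=prev2
for s in S: print(np.round(s)); q=rows(prev,D,f(s),D,1,q); prev=f(s)
E
```

```text
box [-19.4 191.  147.2] q [ 0.36  0.59  1.31 -0.51  1.42  0.41] F [ 0.5 -0.5  0.2] t 16.8
scene 13 [ 18.2 138.4  96.4]
253
top 40 [ 19.1 127.7 102.2]
84
tilt err [ 0.1 -0.  -0.4]
scene bar 347 ((7.758628845214844, 7.299543380737305), (59.054019927978516, 136.5631561279297), 89.52412414550781) [25.1 33.5 35.3]
top bar 360 ((-31.125057220458984, 18.798542022705078), (77.5506591796875, 27.730751037597656), 0.07022907584905624) [29.3 32.4 35.3]
n 5 twist [0.0, -0.0, -0.002]
[-0.017, -0.007, 0.055]
same same same same 
[  5 100]
n 1 twist [0.0, 0.0, 0.0]
[0.001, 0.037, 0.001]

[22. 98.]
n 1 twist [0.0, 0.0, 0.0]
[0.004, 0.056, 0.007]

[29. 95.]
n 1 twist [0.0, 0.0, 0.0]
[0.005, 0.025, 0.009]

[36. 91.]
n 1 twist [0.0, 0.0, 0.0]
[0.006, 0.021, 0.01]

[42. 87.]
n 1 twist [0.0, 0.0, 0.0]
[0.007, 0.02, 0.012]

[47. 82.]
n 1 twist [0.0, 0.0, 0.0]
[0.008, 0.018, 0.013]

[52. 77.]
n 1 twist [0.0, 0.0, 0.0]
[0.009, 0.017, 0.015]

[57. 72.]
n 1 twist [0.0, 0.0, 0.0]
[0.009, 0.015, 0.016]

[59. 68.]
n 1 twist [0.0, 0.0, 0.0]
[0.007, 0.009, 0.012]
```

View pics/k6c.png

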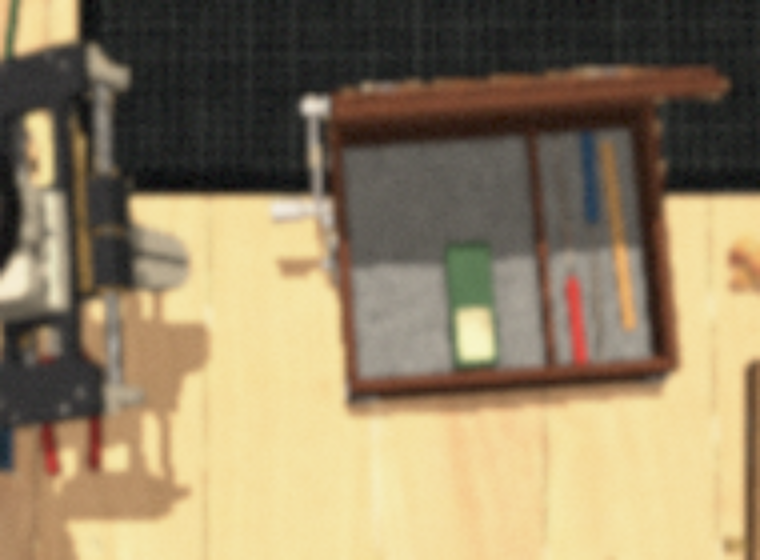

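The bar lies flat in the bay, at crop (470,305). The stay is still locked with its stud at crop (300,210), and the gripper is at the left. Now I approach the stud from its front side and push.

Call:
carry_out:
  series:
    - {"xyz": [-0.017, -0.007, 0.055], "twist": [0, 0, 0], "hand": -1}
    - {"xyz": [-0.017, -0.007, 0.055], "twist": [0, 0, 0], "hand": -1}
    - {"xyz": [-0.017, -0.007, 0.055], "twist": [0, 0, 0], "hand": -1}
    - {"xyz": [-0.017, -0.007, 0.055], "twist": [0, 0, 0], "hand": -1}
    - {"xyz": [-0.017, -0.007, 0.055], "twist": [0, 0, 0], "hand": -1}
    - {"xyz": [0, 0, 0], "twist": [0, 0, 0], "hand": -1}

```text
time_s: 17.5
eef_pos: [0.6042, 0.0936, 0.0951]
tcp_rot: [0.662, 0.704, -0.176, 0.19]
contact_force: [0.6, 0.4, -0.3]
width: 0.0003
finger_force: 0.0
```

Call:
carry_out:
  series:
    - {"xyz": [0.001, 0.037, 0.001], "twist": [0, 0, 0], "hand": -1}
    - {"xyz": [0.002, 0.028, 0.003], "twist": [0, 0, 0], "hand": -1}
    - {"xyz": [0.002, 0.02, 0.004], "twist": [0, 0, 0], "hand": -1}

```text
time_s: 17.8
eef_pos: [0.6325, 0.0988, 0.0943]
tcp_rot: [0.66, 0.705, -0.173, 0.191]
contact_force: [0.5, -0.3, 0.6]
width: 0.0005
finger_force: 0.2
```

```bash
python3 knee.py k7
```

```text
box [ -2.3 127.1  89.3] q [ 0.26  0.63  1.4  -0.54  1.26  0.4 ] F [ 0.5 -0.3  0.6] t 17.8
scene 88 [ -5.7 139.5  98.3]
160
top 175 [  1.8 131.  109.1]
84
```

Call:
carry_out:
  series:
    - {"xyz": [0.004, 0.02, 0.007], "twist": [0, 0, 0], "hand": -1}
    - {"xyz": [0.005, 0.023, 0.009], "twist": [0, 0, 0], "hand": -1}
    - {"xyz": [0.006, 0.021, 0.01], "twist": [0, 0, 0], "hand": -1}
    - {"xyz": [0.007, 0.02, 0.012], "twist": [0, 0, 0], "hand": -1}
    - {"xyz": [0.008, 0.018, 0.013], "twist": [0, 0, 0], "hand": -1}

```text
time_s: 18.4
eef_pos: [0.661, 0.1004, 0.0754]
tcp_rot: [0.66, 0.705, -0.175, 0.19]
contact_force: [-4.4, 0.4, 3.1]
width: 0.0003
finger_force: 2.8
```

Call:
carry_out:
  series:
    - {"xyz": [0.009, 0.017, 0.015], "twist": [0, 0, 0], "hand": -1}
    - {"xyz": [0.009, 0.015, 0.016], "twist": [0, 0, 0], "hand": -1}
    - {"xyz": [0.007, 0.009, 0.012], "twist": [0, 0, 0], "hand": -1}

```text
time_s: 18.7
eef_pos: [0.6696, 0.1011, 0.0605]
tcp_rot: [0.66, 0.705, -0.178, 0.188]
contact_force: [-17.3, 2.7, 12.1]
width: 0.0003
finger_force: 8.8
```

```bash
python3 knee.py k8; python3 - <<'E'
from plan import *
from h import cloud
for n in('scene','top'):
    d=np.load(f'pics/k8{n}.npy'); B=RB.inv().apply((cloud(n,d).reshape(-1,3)-BO))*1000
    m=(d.ravel()>0)&(abs(B[:,1])<60)&(B[:,0]<75)&(B[:,0]>-120)&(B[:,2]>90)&(B[:,2]<290); P=B[m]
    if m.sum(): print(n,m.sum(),np.percentile(np.arctan2(P[:,2]-65,85-P[:,0]),[10,50,90]).round(2))
E
```

```text
box [ 34.8 126.8  55.5] q [ 0.25  0.72  1.31 -0.54  1.27  0.39] F [-17.3   2.7  12.1] t 18.7
scene 76 [ 27.2 140.9  65.7]
150
top 236 [ 39.1 135.6  85.5]
58
scene 540 [0.94 0.95 0.98]
top 1953 [0.95 1.01 1.15]
```

The knee is through and the lid is sinking (about 1.0 rad), so I retract outward at once.

Call:
carry_out:
  series:
    - {"xyz": [0, -0.05, -0.02], "twist": [0, 0, 0], "hand": -1}
    - {"xyz": [0.02, -0.05, -0.1], "twist": [0, 0, 0], "hand": -1}
    - {"xyz": [0.05, 0, -0.13], "twist": [0, 0, 0], "hand": -1}
    - {"xyz": [0.08, 0, -0.13], "twist": [0, 0, 0], "hand": -1}
    - {"xyz": [0.05, 0, -0.13], "twist": [0, 0, 0], "hand": -1}
    - {"xyz": [0, 0, 0], "twist": [0, 0, 0], "hand": -1}
    - {"xyz": [0, 0, 0], "twist": [0, 0, 0], "hand": -1}
    - {"xyz": [0, 0, 0], "twist": [0, 0, 0], "hand": -1}
    - {"xyz": [0, 0, 0], "twist": [0, 0, 0], "hand": -1}
    - {"xyz": [0, 0, 0], "twist": [0, 0, 0], "hand": -1}

```text
time_s: 19.8
eef_pos: [0.6341, 0.2258, 0.1623]
tcp_rot: [0.66, 0.705, -0.176, 0.19]
contact_force: [-0.9, 0.2, -0.7]
width: 0.0004
finger_force: 0.0
```

Call:
carry_out:
  series:
    - {"xyz": [0, 0, 0], "twist": [0, 0, 0], "hand": -1}
    - {"xyz": [0, 0, 0], "twist": [0, 0, 0], "hand": -1}
    - {"xyz": [0, 0, 0], "twist": [0, 0, 0], "hand": -1}
    - {"xyz": [0, 0, 0], "twist": [0, 0, 0], "hand": -1}
    - {"xyz": [0, 0, 0], "twist": [0, 0, 0], "hand": -1}
    - {"xyz": [0, 0, 0], "twist": [0, 0, 0], "hand": -1}
    - {"xyz": [0, 0, 0], "twist": [0, 0, 0], "hand": -1}
    - {"xyz": [0, 0, 0], "twist": [0, 0, 0], "hand": -1}
    - {"xyz": [0, 0, 0], "twist": [0, 0, 0], "hand": -1}
    - {"xyz": [0, 0, 0], "twist": [0, 0, 0], "hand": -1}

```text
time_s: 20.8
eef_pos: [0.6342, 0.2274, 0.1634]
tcp_rot: [0.66, 0.705, -0.175, 0.191]
contact_force: [0.5, 0.0, -0.2]
width: 0.0004
finger_force: 0.0
```

Call:
carry_out:
  series:
    - {"xyz": [0, 0, 0], "twist": [0, 0, 0], "hand": -1}
    - {"xyz": [0, 0, 0], "twist": [0, 0, 0], "hand": -1}
    - {"xyz": [0, 0, 0], "twist": [0, 0, 0], "hand": -1}
    - {"xyz": [0, 0, 0], "twist": [0, 0, 0], "hand": -1}
    - {"xyz": [0, 0, 0], "twist": [0, 0, 0], "hand": -1}
    - {"xyz": [0, 0, 0], "twist": [0, 0, 0], "hand": -1}
    - {"xyz": [0, 0, 0], "twist": [0, 0, 0], "hand": -1}
    - {"xyz": [0, 0, 0], "twist": [0, 0, 0], "hand": -1}
    - {"xyz": [0, 0, 0], "twist": [0, 0, 0], "hand": -1}
    - {"xyz": [0, 0, 0], "twist": [0, 0, 0], "hand": -1}

```text
time_s: 21.8
eef_pos: [0.6343, 0.2273, 0.1634]
tcp_rot: [0.66, 0.705, -0.175, 0.191]
contact_force: [0.7, 0.2, -0.7]
width: 0.0007
finger_force: 0.0
```

```bash
python3 knee.py k9; python3 - <<'E'
from plan import *
from h import cloud
import cv2
d=np.load('pics/k9top.npy'); B=RB.inv().apply((cloud('top',d).reshape(-1,3)-BO))*1000
for lo_,hi_ in((-105,-90),(-60,-40),(20,40)):
    m=(d.ravel()>0)&(abs(B[:,1])<80)&(B[:,0]>lo_)&(B[:,0]<hi_)&(B[:,2]>20); print(lo_,np.median(B[m,2]).round(1))
im=cv2.imread('pics/k9scene.png'); cv2.imwrite('pics/k9c.png',cv2.resize(im[60:300,130:400],None,fx=2.5,fy=2.5))
E
```

```text
box [  8.4 255.2 158.4] q [ 0.43  0.68  1.13 -0.49  1.54  0.43] F [ 0.7  0.2 -0.7] t 21.8
scene 48 [ 63.  136.2  55.3]
378
top 38 [ 65.  127.5  54.9]
91
-105 73.8
-60 79.1
20 78.9
```

View pics/k9c.png

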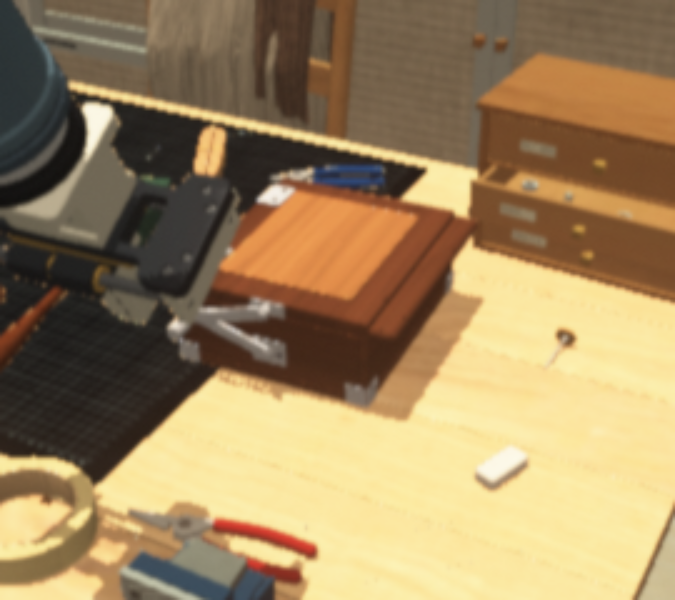

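The lid is fully shut: its top is level at 79 mm above the box origin, front and back. The stay is folded, the eraser (crop (502,467)) and brush (crop (562,340)) are undisturbed, and the arm is clear.

```bash
python3 -c "
from plant import robot
print(robot.hand_in())"
```

```text
the job is handed in; nothing more can be done
None
```

The polishing bar lies flat in the wide compartment, the stay is folded and the lid is fully shut. The eraser and wheel brush were left where they lay, and the job was handed in at about 22 s.

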